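# Chock the tubes on the sloping curing rack

### The arm

A 7-joint arm with a two-finger parallel gripper is mounted at the origin on a cart in front of the work surface, level with it; the furniture and walls round the work are solid. World frame = base frame: x ahead of the robot, y to its left, z up, the work surface at z = 0. Lengths are in m, angles in rad, forces in N, time in s.
With the tool pointing down it reaches from about 0.425 to 1.025 m from the base axis. Payload 9.4 kg.
Tool frame: the origin (TCP) lies midway between the tips of the shut fingers; the grasp point (between the pads) lies 19 mm behind it; z points along the fingers, y is the line along which they close (so a half turn about z gives the same grasp; the last joint's range is limited). The gripper opens to 85 mm and grips with 20 to 120 N. Pads are 22 mm wide; open, the fingers measure 114 mm over their backs; the gripper's body (76 mm by 85 mm) begins 54 mm behind the grasp point. The pads swing forward as they close: fully open they stand 13 mm farther back than shut.
Start: joints at [1.158, 0.599, -0.003, 1.599, 0.002, 0.943, -0.08], TCP at [0.239, -0.685, 0.199] pointing down, gripper open.
Joint ranges: [-2.57, 2.57], [-0.35, 1.97], [-1.29, 1.29], [0.11, 2.56], [-1.05, 4.19], [0.11, 1.86], [-2.63, 2.63]. Speed limits (rad/s): [2.22, 2.22, 3.01, 3.01, 3.14, 3.14, 3.14].

### API

Orientations are given as a unit quaternion [w, x, y, z].
In Python, from plant import sensors, viewer, job_done gives the robot as it stands.
- The arm moves only by the tool jog_arm, never from a script. Its argument "rows" is a list of rows, each a list of 4 numbers: the shift along the tool's x, y, z in mm, then the turn about the tool's z in rad. In form: [[x, y, z, turn], ...]. A call has exactly 10 rows; each row is the pose to reach, as a shift and turn from the pose commanded when the call began, along the tool's axes at that moment; what a row does not reach only later rows make up. A row lasts 1/10 s, in which the tool goes at most 50 mm and 8.59 degrees, less where a joint would pass 70% of its speed; a pose out of reach is approached as far as the arm can. A call with a gripper value outside its range is refused whole. "jaw" is the opening, from -1 (shut) to 1 (fully open), set as the call begins (left out, the last holds). The fingers move at their own pace and stop on an object; "squeeze" is the grip in N (left out, the last holds). Time passes only in rows, so rows that repeat a pose let the fingers close, or fill a call up. It gives the time, the measured TCP pose, the force and the opening at its end, in the units of the state.
- sensors.state(): the state, without advancing time (a new reading comes with each control period).
- viewer.read_camera(name): name is "side" or "top"; returns the picture (384x512x3 uint8, red, green, blue); there is no depth.
- viewer.calibration(name): a dict with "camera_matrix" (3x3 intrinsics, pixels), "k1" (the pictures are not rectified: a ray, as slopes to the right and down, at radius r is drawn at 1 + k1 r^2 times it, then the intrinsics apply), "rvec" (rotation vector, rad) and "tvec" (3), from world to camera coordinates, as OpenCV has them. Camera axes: x right, y down, z forward; pixel columns grow to the right and rows downward; lengths in m; the calibration is good to about 2 mm. A picture is of the moment at which its call begins. calibration takes no time and is no camera call.
- job_done(): hands the job in, once; it reports no verdict.
The state is a dict: "clock": time; "joint_positions": joint angles; "qd": joint speeds; "joint_torque": joint torques, N m; "tool_pos": TCP position; "eef_rot": TCP orientation; "wrist_force": force on the tool from outside, world axes, zero at the start; "wrist_torque": the same for the moment, N m; "grip_width": opening from 0.0 (shut) to 1.0 (fully open).
Only numpy, scipy, OpenCV 4.12 (cv2) and the standard library are available. Lean on these libraries where they do the work, as an engineer would, in place of code of your own. Each camera call takes 0.05 s, during which the arm holds its last target. There are 200 camera calls.

### The job

Set the blue tubes out to cure on the sloping rack: push the red-handled pin gate fully up the slope, lay every tube from the wooden stand across the deck, one to a lane, centred and resting against its two pins, and push a yellow wedge chock, thin edge first, squarely and centrally up against the low side of each. Only when every tube is chocked, draw the gate fully back down towards you, so that the pins stand clear and the chocks alone keep the tubes from rolling from their places. Leave the sanding block, the roll of tape and the cup behind the rack where they are; spare chocks are not needed.

Things in the scene. Friction and masses are not known exactly. Their poses are not given: they have to be found in the camera images.
- tube_1: blue tube with a white band near each end, 40 mm in diameter, 90 mm long, 0.3 kg, stiff, rolls freely; origin at its middle, y along its axis (x and z turn as it rolls). Two or all three tubes are there; at the start they lie level in saddles on a fixed wooden stand (250 x 76 mm, top 40 mm above the bench), axis across the stand, centres 80 mm apart and 66 mm above the bench, with free room beside them; grip across the diameter from above
- tube_2: blue tube with a white band near each end, 40 mm in diameter, 90 mm long, 0.3 kg, stiff, rolls freely; origin at its middle, y along its axis (x and z turn as it rolls). Two or all three tubes are there; at the start they lie level in saddles on a fixed wooden stand (250 x 76 mm, top 40 mm above the bench), axis across the stand, centres 80 mm apart and 66 mm above the bench, with free room beside them; grip across the diameter from above
- tube_3: blue tube with a white band near each end, 40 mm in diameter, 90 mm long, 0.3 kg, stiff, rolls freely; origin at its middle, y along its axis (x and z turn as it rolls). Two or all three tubes are there; at the start they lie level in saddles on a fixed wooden stand (250 x 76 mm, top 40 mm above the bench), axis across the stand, centres 80 mm apart and 66 mm above the bench, with free room beside them; grip across the diameter from above
- chock_1: yellow wedge chock, 76 long (x) x 34 wide (y) x 34 mm high, 0.13 kg; origin at the middle of its underside, z up, x towards its thin edge. The sloping face rises at 35 degrees from the 1.5 mm high thin edge at x = +38 mm to full height at x = -8 mm; from there to the blunt end at x = -38 mm the top is flat, black-striped: grip there, across y. The four chocks start upright on the bench, right of and before the rack, thin edge roughly away from the robot
- chock_1_edge (a point): middle of the thin edge of chock_1, at its underside. With the chock just touching a tube on the same plane, thin edge pointing at it squarely, this point is 8.5 mm short of the tube's axis along the plane (21.7 mm from its centre)
- chock_2: yellow wedge chock, 76 long (x) x 34 wide (y) x 34 mm high, 0.13 kg; origin at the middle of its underside, z up, x towards its thin edge. The sloping face rises at 35 degrees from the 1.5 mm high thin edge at x = +38 mm to full height at x = -8 mm; from there to the blunt end at x = -38 mm the top is flat, black-striped: grip there, across y. The four chocks start upright on the bench, right of and before the rack, thin edge roughly away from the robot
- chock_2_edge (a point): middle of the thin edge of chock_2, at its underside. With the chock just touching a tube on the same plane, thin edge pointing at it squarely, this point is 8.5 mm short of the tube's axis along the plane (21.7 mm from its centre)
- chock_3: yellow wedge chock, 76 long (x) x 34 wide (y) x 34 mm high, 0.13 kg; origin at the middle of its underside, z up, x towards its thin edge. The sloping face rises at 35 degrees from the 1.5 mm high thin edge at x = +38 mm to full height at x = -8 mm; from there to the blunt end at x = -38 mm the top is flat, black-striped: grip there, across y. The four chocks start upright on the bench, right of and before the rack, thin edge roughly away from the robot
- chock_3_edge (a point): middle of the thin edge of chock_3, at its underside. With the chock just touching a tube on the same plane, thin edge pointing at it squarely, this point is 8.5 mm short of the tube's axis along the plane (21.7 mm from its centre)
- chock_4: yellow wedge chock, 76 long (x) x 34 wide (y) x 34 mm high, 0.13 kg; origin at the middle of its underside, z up, x towards its thin edge. The sloping face rises at 35 degrees from the 1.5 mm high thin edge at x = +38 mm to full height at x = -8 mm; from there to the blunt end at x = -38 mm the top is flat, black-striped: grip there, across y. The four chocks start upright on the bench, right of and before the rack, thin edge roughly away from the robot
- chock_4_edge (a point): middle of the thin edge of chock_4, at its underside. With the chock just touching a tube on the same plane, thin edge pointing at it squarely, this point is 8.5 mm short of the tube's axis along the plane (21.7 mm from its centre)
- lane_1 (a point): point in the left lane of the rack where a tube's centre is when it lies on the deck against the pins of the gate at home: 20 mm above the deck. x points straight up the slope (8 degrees, away from the robot), y along the lane's tube axis (to the left), z square to the deck. Lanes are 115 mm apart. The aluminium deck runs from 120 mm below to 55 mm above this point along x; a rail 7 mm high crosses it 47 mm above. The rack is fixed
- lane_2 (a point): point in the middle lane of the rack where a tube's centre is when it lies on the deck against the pins of the gate at home: 20 mm above the deck. x points straight up the slope (8 degrees, away from the robot), y along the lane's tube axis (to the left), z square to the deck. Lanes are 115 mm apart. The aluminium deck runs from 120 mm below to 55 mm above this point along x; a rail 7 mm high crosses it 47 mm above. The rack is fixed
- lane_3 (a point): point in the right lane of the rack where a tube's centre is when it lies on the deck against the pins of the gate at home: 20 mm above the deck. x points straight up the slope (8 degrees, away from the robot), y along the lane's tube axis (to the left), z square to the deck. Lanes are 115 mm apart. The aluminium deck runs from 120 mm below to 55 mm above this point along x; a rail 7 mm high crosses it 47 mm above. The rack is fixed
- gate (a joint): pin gate of the rack, m: 0 = home, pushed fully up the slope, pins at the tubes' places; 0.045 = fully drawn down the slope towards the robot. It stays where it is left (about 4 N friction). It carries two steel pins a lane (10 mm thick, 28 mm above the deck, 32 mm left and right of the lane's middle; their axes 25 mm below the lane point at 0), so a chock fits between the pair. A tube that nothing chocks rolls down after the pins, and the pins push it up again
- gate_grip (a point): grip point on the gate's red handle at the low, robot-side end of the rack: an upright block 18 mm (along the slope) x 30 mm across x 62 mm high, this point on its upright centre line, 15 mm below its top; it moves with the gate along the slope (axes as the lane points'); pinch it across y from above or push it
- sanding_block: bystander: brown sanding block, 60x100x30 mm, lying on the bench in front; origin at the middle of its underside
- tape_roll: bystander: roll of yellow tape, 85 mm wide and 50 mm high, behind the work; origin at the middle of its underside
- mix_cup_2: bystander: clear empty mixing cup, 66 mm wide and 62 mm high, behind the rack; origin at the middle of its underside
There are look-alikes about, which are no part of the job. Leave any orange or purple look-alike of the chock_1 alone.

How it is judged:
By the outcome, as a careful person would: the job done as asked, in the order asked, and still so for the second after the job is handed in, with the robot touching nothing.
Of tube_1, tube_2, tube_3 only 2 to 3 are there at a start; the rules pass over those that are not, and their reading is None.
At some moment in a run one of chock_1, chock_2, chock_3, chock_4 may be knocked a few centimetres aside while the robot is not near it.
It also fails if it takes over 210 s, if anything falls off the work surface, if the arm or the gripper's body presses on something with over 40 N, if the wrist force passes 120 N, or if a joint passes its speed limit or range.

## Working session

There is one attempt and no reset: what is moved stays moved. The work goes in short steps, Python scripts to look and compute and a tool call to move; the robot and the scene stay as the last step left them, time stands still between calls to the robot, and variables do not carry over. Pictures are saved under pics/ and viewed, on a budget of 14 in all, crops included, one or two more only if the job needs it, and the job is handed in when it is done.

Besides the shell and the picture viewer there is one more tool, called after "Emit:" by a JSON object that holds its "method" and its "body", one argument or row to a line. jog_arm: Moves the arm, as the interface text tells. Its arguments: {"type":"object","properties":{"rows":{"type":"array","items":{"type":"array","items":{"type":"number"}}},"jaw":{"type":"number"},"squeeze":{"type":"number"}},"required":["rows"]}

```bash
ls; mkdir -p pics
cat > h.py <<'E'
import numpy as np, cv2
from plant import sensors, viewer, job_done
def snap(n,f=None):
    im=viewer.read_camera(n)
    if f: cv2.imwrite('pics/'+f,im[:,:,::-1])
    return im
def cal(n):
    c=viewer.calibration(n); return np.array(c['camera_matrix']),c['k1'],cv2.Rodrigues(np.array(c['rvec'],float))[0],np.array(c['tvec'],float).ravel()
def proj(n,P):
    K,k,R,t=cal(n); p=np.atleast_2d(P)@R.T+t; s=p[:,:2]/p[:,2:]; s=s*(1+k*(s**2).sum(1,keepdims=True))
    return s*[K[0,0],K[1,1]]+K[:2,2]
def ray(n,uv):
    K,k,R,t=cal(n); s=cv2.undistortPoints(np.array(uv,float).reshape(-1,1,2),K,np.array([k,0,0,0,0.]))[:,0]
    return -R.T@t, np.c_[s,np.ones(len(s))]@R
def plane(n,uv,z=0,nrm=(0,0,1)):
    o,d=ray(n,uv); nrm=np.array(nrm,float); return o+d*((z-o@nrm)/(d@nrm))[:,None]
E
python3 - <<'E'
from h import *
print(sensors.state())
a=snap('top','top0.png');b=snap('side','side0.png')
for n in('top','side'):
    K,k,R,t=cal(n);print(n,K,k,-R.T@t,R)
E
```

```text
pics
{'clock': 0.0, 'joint_positions': array([ 1.1582786 ,  0.60013022, -0.00250648,  1.60013853,  0.00177317,
        0.94284687, -0.07981297]), 'qd': array([ 1.21568301e-03,  1.03213812e-03, -2.82457692e-03,  6.20380846e-04,
       -7.62584498e-04, -1.28743570e-03,  4.90566198e-05]), 'joint_torque': array([ 1.90258029e-04, -7.76454592e+01,  1.56476688e+00, -2.58009517e+01,
        1.23848958e-02,  8.99620063e-03,  2.57392998e-05]), 'tool_pos': array([ 0.2387155 , -0.6840336 ,  0.19781073]), 'eef_rot': array([-7.34989610e-04,  9.85936160e-01,  1.67120648e-01, -1.95066606e-04]), 'wrist_force': array([-0.71289628, -0.01714521, -0.34192976]), 'wrist_torque': array([ 0.04211325,  0.04915893, -0.02415425]), 'grip_width': 1.0019535604385723}
top [[382.6349068    0.         258.27897037]
 [  0.         382.6349068  191.42623208]
 [  0.           0.           1.        ]] 0.04473226005558499 [ 3.20986498e-01 -1.04832419e-04  1.25949093e+00] [[ 0.06296724 -0.99801409  0.00173334]
 [-0.977402   -0.06201775 -0.20208694]
 [ 0.20179311  0.01103069 -0.97936605]]
side [[445.41909402   0.         247.81170179]
 [  0.         445.41909402 182.74970012]
 [  0.           0.           1.        ]] 0.004206225995995169 [ 0.5715459  -0.98786064  0.72995008] [[ 0.99968492  0.01690912  0.01855088]
 [ 0.02484816 -0.56204666 -0.82673219]
 [-0.00355285  0.82693267 -0.56228973]]
```

```bash
python3 -c "
import cv2
for n in('top','side'):
    i=cv2.imread(f'pics/{n}0.png');cv2.imwrite(f'pics/{n}0b.png',cv2.resize(i,(800,600),interpolation=cv2.INTER_CUBIC))"
```

```text
(no output)
```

View pics/top0b.png

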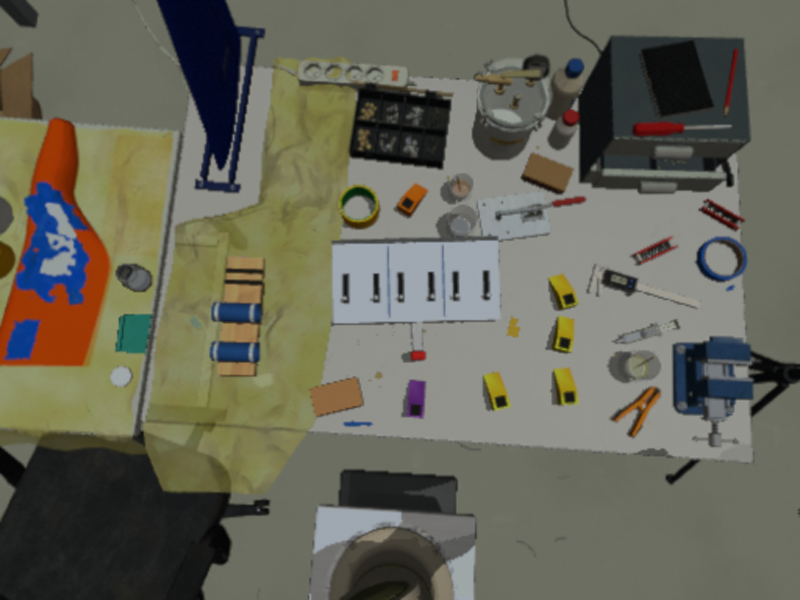

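View pics/side0b.png

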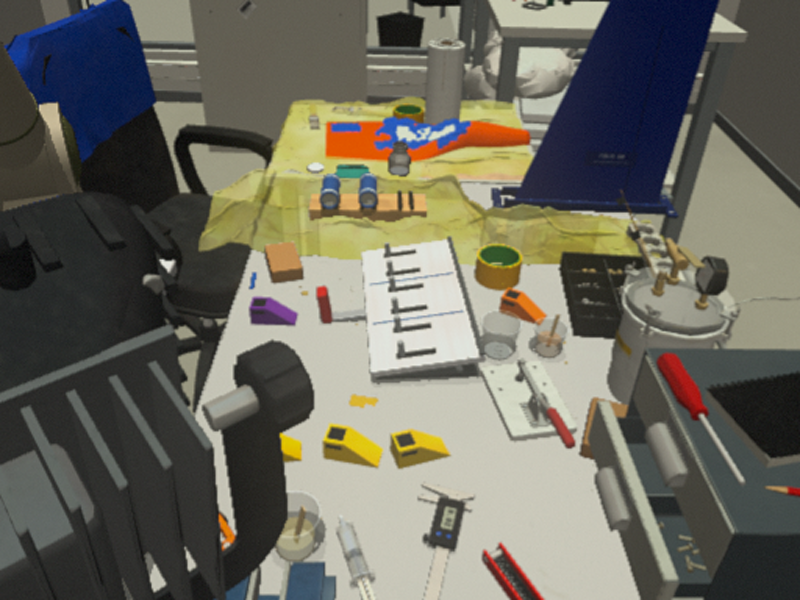

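Top: tubes at (236,312) and (236,352), stand on the left, rack centre (415,282) with its handle at (418,355), four yellow chocks at (563,291), (565,335), (497,391) and (566,386). The sanding block is at (336,396). The purple and orange wedges are decoys. The side view shows the pins at the low ends of their slots, so the gate is drawn down. Next I'll zoom in for corner picking.

Run:
```python
from h import *
print(proj('top',[[.239,-.685,.199],[0,0,0]]),proj('side',[.239,-.685,.199]))
t=cv2.imread('pics/top0.png');s=cv2.imread('pics/side0.png')
# top crop: x 205..335,y145..237 ; side crop x 195..325,y 145..245
A=t[148:236,205:335];B=s[148:246,195:315]
cv2.imwrite('pics/zt.png',cv2.resize(A,None,fx=6,fy=6,interpolation=cv2.INTER_CUBIC))
cv2.imwrite('pics/zs.png',cv2.resize(B,None,fx=6,fy=6,interpolation=cv2.INTER_CUBIC))
hsv=cv2.cvtColor(t,cv2.COLOR_BGR2HSV)
m=cv2.inRange(hsv,(20,150,90),(35,255,255));m[:,:300]=0
n,l,st,c=cv2.connectedComponentsWithStats(m)
for i in range(1,n):
  if st[i,4]>25: print('chock',st[i],c[i])
m=cv2.inRange(hsv,(105,100,40),(125,255,255));m[:,:130]=0;m[:,172:]=0;m[:190]=0
n,l,st,c=cv2.connectedComponentsWithStats(m)
for i in range(1,n):
  if st[i,4]>15: print('blue',st[i],c[i],plane('top',[c[i]],.07))
```

```text
[[519.77700831 321.65483312]
 [250.83480179 379.43902602]] [[-25.84798502 394.15589962]]
chock [352 176  18  21 168] [359.7797619  184.54166667]
chock [355 203  12  22 168] [361.17261905 212.11904762]
chock [325 204   7  11  51] [328.         209.50980392]
chock [355 236  15  23 193] [361.39896373 245.1865285 ]
chock [310 238  16  24 197] [316.87309645 248.31472081]
blue [140 194  20  12 223] [149.367713   199.58744395] [[0.51819291 0.35373595 0.07      ]]
blue [163 195   4  11  41] [164.3902439  199.90243902] [[0.52013946 0.30672357 0.07      ]]
blue [139 219  21  12 220] [148.70454545 224.93636364] [[0.43853442 0.34605874 0.07      ]]
blue [162 220   4  12  39] [163.56410256 225.33333333] [[0.44010586 0.30015914 0.07      ]]
```

View pics/zt.png

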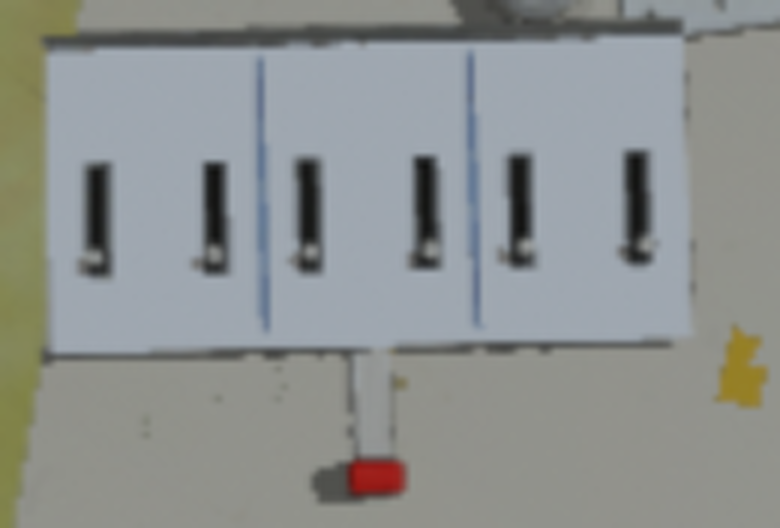

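View pics/zs.png

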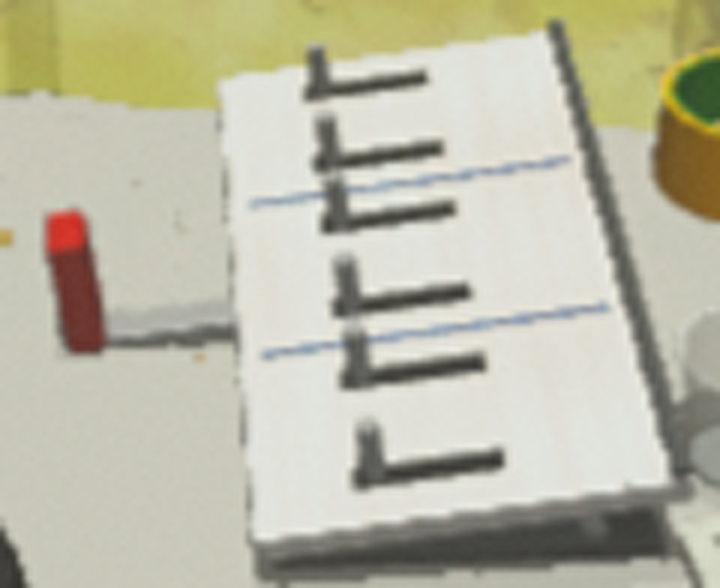

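```bash
cat >> h.py <<'E'
def tri(ut,us):
    o1,d1=ray('top',ut);o2,d2=ray('side',us);P=[];G=[]
    for a,b in zip(d1,d2):
        a=a/np.linalg.norm(a);b=b/np.linalg.norm(b)
        s=np.linalg.lstsq(np.c_[a,-b],o2-o1,rcond=None)[0];p,q=o1+s[0]*a,o2+s[1]*b
        P.append((p+q)/2);G.append(np.linalg.norm(p-q))
    return np.array(P),np.array(G)
E
python3 - <<'E'
from h import *
T=np.array([(97,163),(214,163),(307,158),(425,157),(519,153),(637,151),(48,352),(690,338),(261,57),(266,330),(470,50),(477,325),(377,477)],float)
S=np.array([(427,77),(442,148),(455,209),(470,291),(485,362),(503,458),(220,80),(253,540),(570,158),(250,205),(607,306),(263,355),(67,230)],float)
T=(T+.5)/6-.5+[205,148];S=(S+.5)/6-.5+[195,148]
P,G=tri(T,S)
np.set_printoptions(precision=4,suppress=True);print(np.c_[P,G*1000])
# fit: deck-plane points, 8deg
Q=P[:12]; x=np.array([[np.nan]]*6+[[-120]]*2+[[np.nan]]*4).ravel()
print('z', np.polyfit(Q[:,0],Q[:,2],1), 'yaw', [np.arctan2(-(Q[5]-Q[0])[0]*-1,-(Q[5]-Q[0])[1]), np.arctan2((Q[7]-Q[6])[0],-(Q[7]-Q[6])[1]), np.arctan2((Q[8]-Q[9])[1],(Q[8]-Q[9])[0]),np.arctan2((Q[10]-Q[11])[1],(Q[10]-Q[11])[0])])
t=cv2.imread('pics/top0.png');s=cv2.imread('pics/side0.png')
A=cv2.resize(t[170:266,300:380],None,fx=6,fy=6,interpolation=cv2.INTER_CUBIC)
B=cv2.resize(s[265:305,180:300],None,fx=6,fy=6,interpolation=cv2.INTER_CUBIC)
cv2.imwrite('pics/zc.png',A);cv2.imwrite('pics/zd.png',B)
E
```

```text
[[ 0.6186  0.1394  0.045   0.7508]
 [ 0.6238  0.076   0.0442  1.089 ]
 [ 0.6293  0.0255  0.0439  0.1105]
 [ 0.6341 -0.0387  0.0441  0.2645]
 [ 0.6392 -0.0898  0.0444  0.3524]
 [ 0.6442 -0.1538  0.045   0.3465]
 [ 0.5156  0.1591  0.0283  0.8576]
 [ 0.5453 -0.1884  0.0286  0.9649]
 [ 0.6823  0.0541  0.0545  1.1106]
 [ 0.5348  0.0418  0.0322  0.138 ]
 [ 0.6926 -0.0597  0.0535  1.3343]
 [ 0.5449 -0.0723  0.0318  0.2344]
 [ 0.4562 -0.0224  0.0599  0.7232]]
z [ 0.1495 -0.0497] yaw [np.float64(0.08691691589716458), np.float64(0.08515970439986173), np.float64(0.08312549750089651), np.float64(0.08526151956223796)]
```

View pics/zc.png

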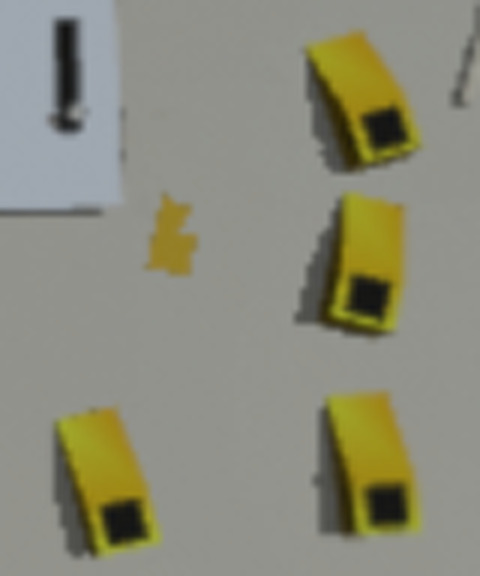

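The zoom gives a consistent rack fit: yaw 0.085, slots found, all triangulation gaps about 1 mm or less. The chock zoom shows each black square and thin edge clearly, e.g. A's square at (386,129) and its edge at (307,47)-(360,33). Next I'll compute the poses.

Run:
```python
from h import *
np.set_printoptions(precision=4,suppress=True)
f=lambda p:(np.array(p,float)+.5)/6-.5+[300,170]
for n,(a,b,s) in dict(A=((307,47),(360,33),(386,129)),B=((345,193),(405,205),(369,298)),C=((57,420),(115,407),(124,522)),D=((327,400),(387,392),(387,506))).items():
    e=plane('top',f([a,b]),.001).mean(0);q=plane('top',f([s]),.034)[0];d=(e-q)[:2]
    print(n,'edge',e[:2],'flat',q[:2],'len',np.linalg.norm(d),'yaw',np.arctan2(d[1],d[0]),'R',np.linalg.norm(q[:2]))
t=cv2.imread('pics/top0.png');hsv=cv2.cvtColor(t,cv2.COLOR_BGR2HSV)
w=cv2.inRange(hsv,(8,60,110),(20,200,255));w[:,:135]=0;w[:,175:]=0;w[:160]=0;w[245:]=0
b=cv2.inRange(hsv,(100,90,30),(130,255,255))
for r in((190,210),(215,235)):
    p=np.argwhere(b[r[0]:r[1],130:175])[:,::-1]+[130,r[0]];R=cv2.minAreaRect(p.astype(np.float32));print(R,plane('top',[R[0]],.066), p.min(0),p.max(0))
p=np.argwhere(w)[:,::-1];R=cv2.minAreaRect(p.astype(np.float32));print('stand',R,plane('top',cv2.boxPoints(R),.04))
print('cup',plane('top',np.array([[460,222]])/1.5625,.03),'tape',plane('top',np.array([[359,206]])/1.5625,.05))
q=sensors.state()['eef_rot'];print(2*np.arctan2(q[2],q[1]))
```

```text
A edge [ 0.6533 -0.3092] flat [ 0.5964 -0.3301] len 0.06050331228013242 yaw 0.3515787260193644 R 0.6816851669063311
B edge [ 0.5638 -0.3332] flat [ 0.5033 -0.3216] len 0.06153183343850965 yaw -0.18827913081503286 R 0.5973169100831401
C edge [ 0.4349 -0.1775] flat [ 0.3765 -0.1945] len 0.060815117368538577 yaw 0.2839403650885503 R 0.4237992991202752
D edge [ 0.454  -0.3242] flat [ 0.3939 -0.3317] len 0.06055828299856907 yaw 0.12460288928894127 R 0.5149886782610987
((151.0, 199.5), (11.0, 30.0), 90.0) [[0.5195 0.3499 0.066 ]] [136 194] [166 205]
((150.02737426757812, 224.8707733154297), (30.275745391845703, 11.119929313659668), 2.4895529747009277) [[0.4394 0.3432 0.066 ]] [135 219] [165 231]
stand ((153.77049255371094, 202.0245819091797), (23.629831314086914, 76.14056396484375), 5.19442892074585) [[0.3958 0.3811 0.04  ]
 [0.6439 0.39   0.04  ]
 [0.6417 0.3124 0.04  ]
 [0.3935 0.3066 0.04  ]]
cup [[ 0.7513 -0.097   0.03  ]] tape [[0.7664 0.121  0.05  ]]
0.33586224797444164
```

Emit:
{"method": "jog_arm", "body": {
  "rows": [
    [20,-28,0,0],
    [42,-56,0,0],
    [64,-84,0,0],
    [86,-112,0,0],
    [108,-140,0,0],
    [130,-168,0,0],
    [152,-196,0,0],
    [174,-224,0,0],
    [196,-252,0,0],
    [212,-277,0,0]
  ],
  "jaw": 0.3,
  "squeeze": 40
}}

```text
clock: 1.1
tool_pos: [0.3484, -0.3512, 0.1985]
eef_rot: [-0.0, 0.986, 0.168, 0.0]
wrist_force: [1.3, 0.2, 0.1]
grip_width: 0.655
```

Emit:
{"method": "jog_arm", "body": {
  "rows": [
    [20,-28,0,0],
    [44,-56,0,0.05],
    [68,-88,0,0.1],
    [92,-120,10,0.15],
    [116,-152,20,0.2],
    [140,-184,40,0.25],
    [164,-216,60,0.25],
    [190,-248,80,0.25],
    [212,-277,80,0.25],
    [212,-277,80,0.25]
  ]
}}

```text
clock: 2.1
tool_pos: [0.4581, -0.0167, 0.1179]
eef_rot: [-0.001, 0.999, 0.047, 0.0]
wrist_force: [-0.5, 0.3, 0.6]
grip_width: 0.654
```

```bash
cat >> h.py <<'E'
def go(x,y,z,psi,p=None):
    s=sensors.state();q=s['eef_rot'];c=2*np.arctan2(q[2],q[1]);d=np.array([x,y,z])-s['tool_pos']
    X=np.array([np.cos(c),np.sin(c)]);Y=np.array([np.sin(c),-np.cos(c)])
    print('rows: x %.1f y %.1f z %.1f turn %.3f'%(1e3*d[:2]@X,1e3*d[:2]@Y,-1e3*d[2],(c-psi+np.pi)%(2*np.pi)-np.pi),'| tcp',s['tool_pos'].round(4),'psi %.3f j7 %.2f F %s w %.3f t %.1f'%(c,s['joint_positions'][6],s['wrist_force'].round(1),s['grip_width'],s['clock']))
E
python3 - <<'E'
from h import *
go(.456,-.022,.036,.0855)
E
```

```text
rows: x -2.6 y 5.1 z 81.9 turn 0.008 | tcp [ 0.4581 -0.0167  0.1179] psi 0.093 j7 -1.59 F [-0.5  0.3  0.6] w 0.654 t 2.1
```

Emit:
{"method": "jog_arm", "body": {
  "rows": [
    [-1,2,20,0],
    [-2,5,35,0.008],
    [-2.5,5,50,0.008],
    [-2.5,5,65,0.008],
    [-2.5,5,75,0.008],
    [-2.5,5,82,0.008],
    [-2.5,5,82,0.008],
    [-2.5,5,82,0.008],
    [-2.5,5,82,0.008],
    [-2.5,5,82,0.008]
  ]
}}

```text
clock: 3.1
tool_pos: [0.4549, -0.027, 0.0372]
eef_rot: [0.0, 0.999, 0.039, 0.0]
wrist_force: [0.5, -0.0, 0.5]
grip_width: 0.654
```

Emit:
{"method": "jog_arm", "body": {
  "rows": [
    [0,0,0,0],
    [0,0,0,0],
    [0,0,0,0],
    [0,0,0,0],
    [0,0,0,0],
    [0,0,0,0],
    [0,0,0,0],
    [0,0,0,0],
    [0,0,0,0],
    [0,0,0,0]
  ],
  "jaw": -1
}}

```text
clock: 4.1
tool_pos: [0.4546, -0.0269, 0.0366]
eef_rot: [0.0, 0.999, 0.039, -0.0]
wrist_force: [0.7, -0.9, -0.1]
grip_width: 0.0
```

Run:
```python
from h import *
go(.5,-.018,.042,.0855)
```

```text
rows: x 46.0 y -5.4 z -5.4 turn -0.008 | tcp [ 0.4546 -0.0269  0.0366] psi 0.078 j7 -1.60 F [ 0.7 -0.9 -0.1] w 0.000 t 4.1
```

Run:
```python
from h import *
a=snap('top');b=snap('side')
A=cv2.resize(a[170:260,215:315],None,fx=5,fy=5,interpolation=cv2.INTER_CUBIC);B=cv2.resize(b[150:240,180:240],None,fx=5,fy=5,interpolation=cv2.INTER_CUBIC)
cv2.imwrite('pics/p1.png',np.hstack([A,B])[:,:,::-1])
p=sensors.state()['tool_pos'];print(proj('top',p),proj('side',p))
```

```text
[[268.62348506 228.38663015]] [[205.12762105 194.092785  ]]
```

View pics/p1.png

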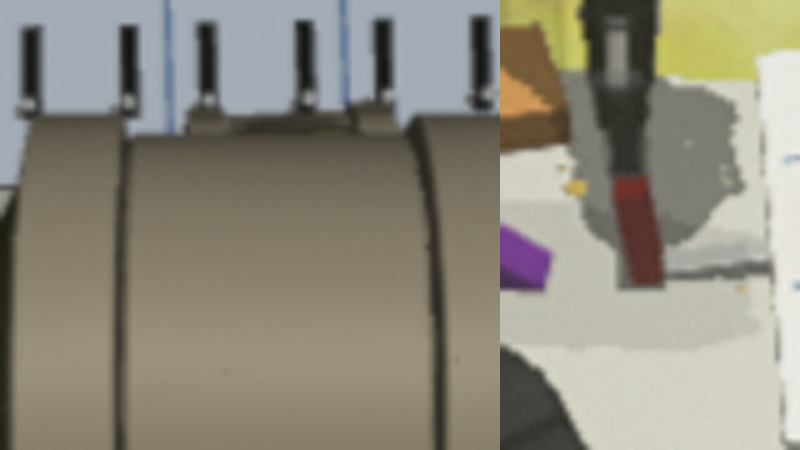

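Run:
```python
from h import *
b=snap('side')[140:215,170:250]
cv2.imwrite('pics/p2.png',cv2.convertScaleAbs(cv2.resize(b,None,fx=8,fy=8,interpolation=cv2.INTER_CUBIC)[:,:,::-1],alpha=1.8,beta=20))
```

```text
(no output)
```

View pics/p2.png

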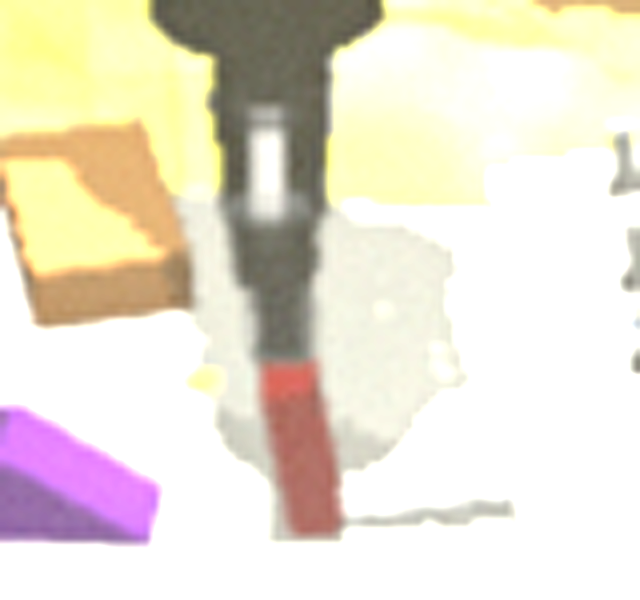

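Emit:
{"method": "jog_arm", "body": {
  "rows": [
    [0,0,-5,0],
    [0,0,-10,0],
    [0,0,-20,0],
    [0,0,-30,0],
    [0,0,-40,0],
    [0,0,-50,0],
    [0,0,-60,0],
    [0,0,-60,0],
    [0,0,-60,0],
    [0,0,-60,0]
  ]
}}

```text
clock: 5.25
tool_pos: [0.4544, -0.0269, 0.0964]
eef_rot: [0.0, 0.999, 0.039, -0.0]
wrist_force: [-1.2, -0.8, -0.8]
grip_width: 0.003
```

Run:
```python
from h import *
b=snap('side')[120:210,160:260]
cv2.imwrite('pics/p3.png',cv2.convertScaleAbs(cv2.resize(b,None,fx=7,fy=7,interpolation=cv2.INTER_CUBIC)[:,:,::-1],alpha=1.5,beta=20))
p=sensors.state()['tool_pos'];print(p,proj('side',p), (proj('side',p)-[160,120])*7)
```

```text
[ 0.45432633 -0.0269077   0.09627921] [[204.21491525 175.34603997]] [[309.50440678 387.42227977]]
```

View pics/p3.png

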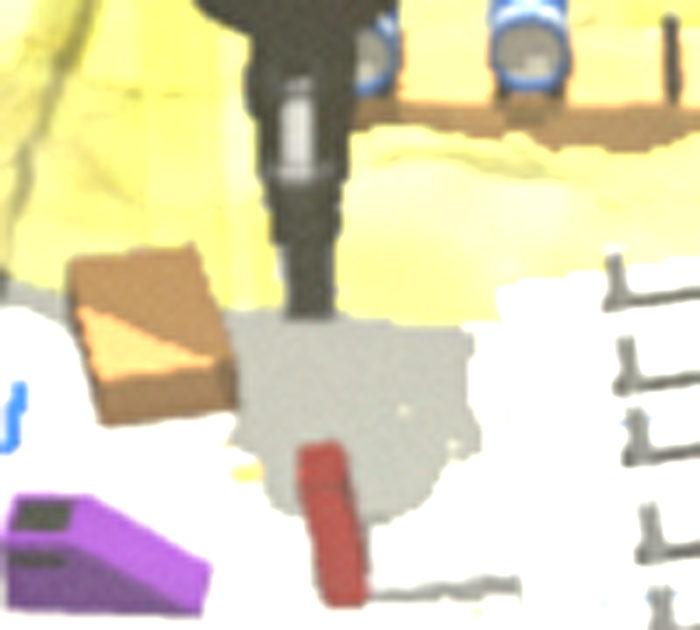

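Emit:
{"method": "jog_arm", "body": {
  "rows": [
    [0,0,-30,0],
    [3,-40,-60,0],
    [7,-80,-85,0],
    [11,-120,-85,0],
    [15,-160,-85,0],
    [19,-200,-85,0],
    [23,-240,-85,0],
    [27,-280,-85,0],
    [31,-320,-85,0],
    [34,-356,-85,0]
  ]
}}

```text
clock: 6.3
tool_pos: [0.4603, 0.3326, 0.1809]
eef_rot: [0.0, 0.999, 0.039, -0.0]
wrist_force: [0.8, -0.3, 0.4]
grip_width: 0.0
```

Run:
```python
from h import *
b=snap('side');a=snap('top')
p=sensors.state()['tool_pos'];s=proj('side',p)[0];t=proj('top',p)[0];print(p,s,t)
o=[]
for im,c in((a,t),(b,s)):
    x,y=(c-[40,50]).astype(int);x=max(x,0);y=max(y,0);print(x,y)
    o.append(cv2.resize(im[y:y+90,x:x+80],(480,540),interpolation=cv2.INTER_CUBIC))
cv2.imwrite('pics/p4.png',cv2.resize(cv2.convertScaleAbs(np.hstack(o)[:,:,::-1],alpha=1.5,beta=20),(800,450)))
```

```text
[0.4596152  0.33652793 0.18077334] [216.18735851  89.76080515] [142.06270763 213.18654364]
102 163
176 39
```

View pics/p4.png

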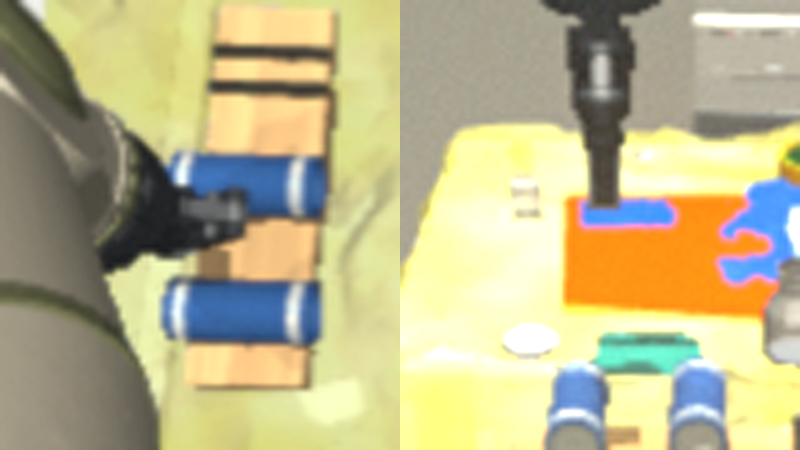

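Run:
```python
from h import *
print(tri([(150.5,205.4)],[(216.6,80)]),sensors.state()['tool_pos'])
```

```text
(array([[0.47031064, 0.30034602, 0.22856918]]), array([0.01163746])) [0.4596152  0.33652793 0.18077334]
```

Run:
```python
from h import *
p=sensors.state()['tool_pos']
for dz in(0,.073,.15): print(dz,(proj('top',p+[0,0,dz])-[102,163])*5,(proj('side',p+[0,0,dz])-[176,39])*5+[400,0])
print(sensors.state())
a=snap('top','top5.png');b=snap('side','side5.png')
x=np.vstack([np.hstack([cv2.resize(a[120:260,60:220],(400,350),interpolation=cv2.INTER_CUBIC),cv2.resize(b[0:140,150:310],(400,350),interpolation=cv2.INTER_CUBIC)])])
cv2.imwrite('pics/p5.png',cv2.convertScaleAbs(x[:,:,::-1],alpha=1.6,beta=20))
```

```text
0 [[200.31353815 250.93271819]] [[600.93679254 253.80402573]]
0.073 [[159.35288008 230.75281637]] [[598.37261819 141.13888259]]
0.15 [[109.29986711 206.11965312]] [[595.49033023  14.66221704]]
{'clock': 6.4, 'joint_positions': array([-0.69342903,  0.43535229, -0.05130883,  1.97703822,  0.02914347,
        0.72895112, -2.2482595 ]), 'qd': array([ 0.0477763 , -0.02603603,  0.04831481,  0.06537854,  0.01468756,
        0.00305135,  0.04634918]), 'joint_torque': array([-7.80563448e-01, -5.90718627e+01,  4.85026874e-01, -2.24352962e+01,
        7.15712202e-03,  8.23536655e-02, -6.20005298e-01]), 'tool_pos': array([0.4596152 , 0.33652793, 0.18077334]), 'eef_rot': array([-1.16064366e-03,  9.99112853e-01,  4.20956230e-02, -3.43500178e-04]), 'wrist_force': array([ 0.14962285, -0.49570659, -0.51927863]), 'wrist_torque': array([ 0.01049087,  0.01749168, -0.00238698]), 'grip_width': -0.004438586579458032}
```

View pics/p5.png

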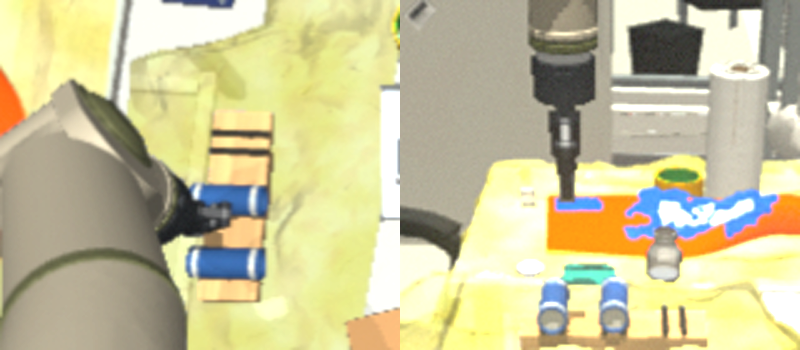

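The tip appears about 10 px (about 30 mm in height) above the projected TCP in the side view. That also explains the miss over the handle. I'll check it by touching the handle's top.

Run:
```python
from h import *
go(.456,-.022,.18,.0855)
for h in (.02,.03,.04):
  print(proj('side',sensors.state()['tool_pos']+[0,0,h]))
```

```text
rows: x -32.2 y 351.5 z 0.7 turn -0.006 | tcp [0.4601 0.331  0.1807] psi 0.080 j7 -2.25 F [-0.6 -1.2  0.3] w 0.001 t 6.5
[[216.0805609   84.42607561]]
[[216.0108943   81.36170358]]
[[215.94064423  78.27218857]]
```

Emit:
{"method": "jog_arm", "body": {
  "rows": [
    [-3,40,0,0],
    [-7,80,0,0],
    [-11,120,0,0],
    [-15,160,0,0],
    [-19,200,0,0],
    [-23,240,10,0],
    [-27,280,40,0],
    [-30,320,70,0],
    [-32,351,100,0],
    [-32,351,130,0]
  ]
}}

```text
clock: 7.5
tool_pos: [0.4548, -0.0278, 0.0509]
eef_rot: [0.001, 0.999, 0.035, -0.0]
wrist_force: [0.9, 0.8, 0.0]
grip_width: 0.001
```

Emit:
{"method": "jog_arm", "body": {
  "rows": [
    [0,0,0,0],
    [0,0,2,0],
    [0,0,4,0],
    [0,0,6,0],
    [0,0,8,0],
    [0,0,10,0],
    [0,0,10,0],
    [0,0,10,0],
    [0,0,10,0],
    [0,0,10,0]
  ]
}}

```text
clock: 8.5
tool_pos: [0.4562, -0.0218, 0.0417]
eef_rot: [0.0, 0.999, 0.039, -0.0]
wrist_force: [0.3, 0.2, 0.8]
grip_width: -0.003
```

Run:
```python
from h import *
go(.456,-.022,.03,.0855)
```

```text
rows: x -0.2 y 0.2 z 11.7 turn -0.008 | tcp [ 0.4562 -0.0218  0.0417] psi 0.078 j7 -1.62 F [0.3 0.2 0.8] w -0.003 t 8.5
```

Emit:
{"method": "jog_arm", "body": {
  "rows": [
    [0,0,1,0],
    [0,0,2,0],
    [0,0,3,0],
    [0,0,4,0],
    [0,0,5,0],
    [0,0,6,0],
    [0,0,7,0],
    [0,0,8,0],
    [0,0,8,0],
    [0,0,8,0]
  ]
}}

```text
clock: 9.5
tool_pos: [0.4562, -0.0218, 0.0336]
eef_rot: [0.0, 0.999, 0.039, -0.0]
wrist_force: [-0.3, -0.7, -0.8]
grip_width: 0.002
```

Emit:
{"method": "jog_arm", "body": {
  "rows": [
    [0,0,0.5,0],
    [0,0,1,0],
    [0,0,1.5,0],
    [0,0,2,0],
    [0,0,2.5,0],
    [0,0,3,0],
    [0,0,3,0],
    [0,0,3,0],
    [0,0,3,0],
    [0,0,3,0]
  ]
}}

```text
clock: 10.5
tool_pos: [0.4562, -0.0218, 0.0307]
eef_rot: [-0.0, 0.999, 0.039, 0.0]
wrist_force: [-1.1, 1.0, 3.5]
grip_width: 0.002
```

Emit:
{"method": "jog_arm", "body": {
  "rows": [
    [0,0,0.5,0],
    [0,0,1,0],
    [0,0,1,0],
    [0,0,1,0],
    [0,0,1,0],
    [0,0,1,0],
    [0,0,1,0],
    [0,0,1,0],
    [0,0,1,0],
    [0,0,1,0]
  ]
}}

```text
clock: 11.5
tool_pos: [0.4562, -0.0218, 0.0303]
eef_rot: [0.0, 0.999, 0.039, 0.0]
wrist_force: [-2.0, 0.7, 17.4]
grip_width: 0.001
```

Emit:
{"method": "jog_arm", "body": {
  "rows": [
    [0,0,-5,0],
    [0,0,-15,0],
    [0,0,-25,0],
    [0,0,-25,0],
    [0,0,-25,0],
    [0,0,-25,0],
    [0,0,-25,0],
    [0,0,-25,0],
    [0,0,-25,0],
    [0,0,-25,0]
  ]
}}

```text
clock: 12.5
tool_pos: [0.4561, -0.0218, 0.0545]
eef_rot: [0.0, 0.999, 0.039, -0.0]
wrist_force: [0.5, 0.1, -0.3]
grip_width: 0.002
```

Emit:
{"method": "jog_arm", "body": {
  "rows": [
    [0,0,0,0],
    [0,0,0,0],
    [0,0,0,0],
    [0,0,0,0],
    [0,0,10,0],
    [0,0,20,0],
    [0,0,30,0],
    [0,0,40,0],
    [0,0,50,0],
    [0,0,51,0]
  ],
  "jaw": 0.3
}}

```text
clock: 13.5
tool_pos: [0.4555, -0.0217, 0.0022]
eef_rot: [0.0, 0.999, 0.039, -0.001]
wrist_force: [-0.6, -0.4, -0.1]
grip_width: 0.642
```

Emit:
{"method": "jog_arm", "body": {
  "rows": [
    [0,0,0,0],
    [0,0,0,0],
    [0,0,0,0],
    [0,0,0,0],
    [0,0,0,0],
    [0,0,0,0],
    [0,0,0,0],
    [0,0,0,0],
    [0,0,0,0],
    [0,0,0,0]
  ],
  "jaw": -1,
  "squeeze": 30
}}

```text
clock: 14.5
tool_pos: [0.4563, -0.0237, 0.0041]
eef_rot: [0.001, 0.999, 0.038, 0.0]
wrist_force: [1.0, -8.2, -4.0]
grip_width: 0.346
```

Emit:
{"method": "jog_arm", "body": {
  "rows": [
    [6,1,-0.8,0],
    [12,1,-1.7,0],
    [18,1.5,-2.5,0],
    [24,1.5,-3.4,0],
    [30,1.5,-4.2,0],
    [36,1.5,-5.1,0],
    [42,1.5,-6,0],
    [45,1.5,-6.4,0],
    [46,1.5,-6.5,0],
    [46,1.5,-6.5,0]
  ]
}}

```text
clock: 15.5
tool_pos: [0.5, -0.0199, 0.0102]
eef_rot: [0.0, 0.999, 0.039, -0.002]
wrist_force: [-7.9, -0.5, 2.3]
grip_width: 0.344
```

Emit:
{"method": "jog_arm", "body": {
  "rows": [
    [0.5,0,0,0],
    [1,0,0,0],
    [1.5,0,0,0],
    [2,0,0,0],
    [2,0,0,0],
    [2,0,0,0],
    [2,0,0,0],
    [2,0,0,0],
    [2,0,0,0],
    [2,0,0,0]
  ]
}}

```text
clock: 16.5
tool_pos: [0.4998, -0.0198, 0.0102]
eef_rot: [0.0, 0.999, 0.039, -0.004]
wrist_force: [-12.0, 0.2, 5.8]
grip_width: 0.349
```

Emit:
{"method": "jog_arm", "body": {
  "rows": [
    [0,0,0,0],
    [0,0,0,0],
    [0,0,0,0],
    [0,0,0,0],
    [0,0,-20,0],
    [0,0,-50,0],
    [0,0,-80,0],
    [0,0,-110,0],
    [0,0,-120,0],
    [0,0,-120,0]
  ],
  "jaw": 0.3
}}

```text
clock: 17.5
tool_pos: [0.5052, -0.0196, 0.1314]
eef_rot: [-0.0, 0.999, 0.039, 0.002]
wrist_force: [0.7, -0.7, -0.8]
grip_width: 0.648
```

Run:
```python
from h import *
go(.4394,.3417,.12,1.606)
a=snap('top','top6.png');b=snap('side','side6.png')
cv2.imwrite('pics/p6.png',cv2.resize(b[148:246,195:315],None,fx=5,fy=5,interpolation=cv2.INTER_CUBIC)[:,:,::-1])
```

```text
rows: x -37.6 y -365.3 z 11.4 turn -1.528 | tcp [ 0.5052 -0.0196  0.1314] psi 0.078 j7 -1.60 F [ 0.7 -0.7 -0.8] w 0.648 t 17.5
```

View pics/p6.png

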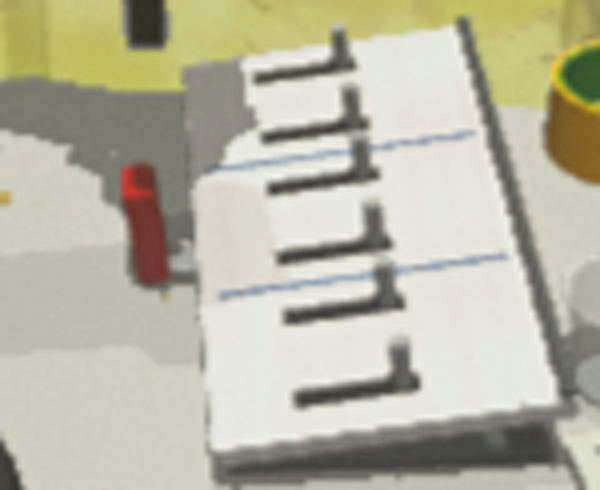

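The gate is home: all six pins stand at the upper ends of their slots. Next is the near tube.

Emit:
{"method": "jog_arm", "body": {
  "rows": [
    [-3,-35,0,-0.13],
    [-7,-75,0,-0.27],
    [-11,-115,0,-0.41],
    [-15,-155,0,-0.55],
    [-19,-195,0,-0.69],
    [-23,-235,0,-0.83],
    [-27,-275,0,-0.97],
    [-31,-310,0,-1.11],
    [-35,-345,0,-1.25],
    [-37.5,-365,0,-1.39]
  ]
}}

```text
clock: 18.6
tool_pos: [0.4366, 0.3444, 0.1284]
eef_rot: [-0.001, 0.74, 0.673, -0.001]
wrist_force: [0.2, -0.9, -0.2]
grip_width: 0.652
```

Emit:
{"method": "jog_arm", "body": {
  "rows": [
    [0,0,0,-0.1],
    [0,0,0,-0.14],
    [0,0,0,-0.14],
    [0,0,0,-0.14],
    [0,0,0,-0.14],
    [0,0,0,-0.14],
    [0,0,0,-0.14],
    [0,0,0,-0.14],
    [0,0,0,-0.14],
    [0,0,0,-0.14]
  ],
  "jaw": 0.4
}}

```text
clock: 19.6
tool_pos: [0.4384, 0.3415, 0.1302]
eef_rot: [-0.0, 0.694, 0.72, 0.0]
wrist_force: [0.1, 0.0, -0.2]
grip_width: 0.701
```

Run:
```python
from h import *
go(.4394,.3417,.017,1.606)
```

```text
rows: x 0.2 y 1.0 z 113.2 turn 0.002 | tcp [0.4384 0.3415 0.1302] psi 1.608 j7 -1.10 F [ 0.1  0.  -0.2] w 0.701 t 19.6
```

Emit:
{"method": "jog_arm", "body": {
  "rows": [
    [0,1,20,0],
    [0,1,40,0],
    [0,1,60,0],
    [0,1,75,0],
    [0,1,88,0],
    [0,1,98,0],
    [0,1,106,0],
    [0,1,113,0],
    [0,1,113,0],
    [0,1,113,0]
  ]
}}

```text
clock: 20.6
tool_pos: [0.4395, 0.3416, 0.0173]
eef_rot: [0.0, 0.694, 0.72, 0.0]
wrist_force: [0.0, 0.7, -0.5]
grip_width: 0.697
```

Emit:
{"method": "jog_arm", "body": {
  "rows": [
    [0,0,0,0],
    [0,0,0,0],
    [0,0,0,0],
    [0,0,0,0],
    [0,0,0,0],
    [0,0,0,0],
    [0,0,0,0],
    [0,0,0,0],
    [0,0,0,0],
    [0,0,0,0]
  ],
  "jaw": -1,
  "squeeze": 40
}}

```text
clock: 21.6
tool_pos: [0.4389, 0.3416, 0.0179]
eef_rot: [-0.0, 0.694, 0.72, 0.0]
wrist_force: [-3.4, -0.2, 6.2]
grip_width: 0.451
```

Emit:
{"method": "jog_arm", "body": {
  "rows": [
    [0,0,-5,0],
    [0,0,-12,0],
    [0,0,-25,0],
    [0,0,-45,0],
    [0,0,-65,0],
    [0,0,-85,0],
    [0,0,-105,0],
    [0,0,-110,0],
    [0,0,-110,0],
    [0,0,-110,0]
  ]
}}

```text
clock: 22.6
tool_pos: [0.4393, 0.341, 0.1267]
eef_rot: [0.0, 0.694, 0.72, -0.0]
wrist_force: [0.4, 0.2, -3.9]
grip_width: 0.453
```

Run:
```python
from h import *
go(.6362,.107,.127,1.656)
```

```text
rows: x -241.0 y 188.2 z -0.3 turn -0.049 | tcp [0.4393 0.341  0.1267] psi 1.607 j7 -1.11 F [ 0.4  0.2 -3.9] w 0.453 t 22.6
```

Emit:
{"method": "jog_arm", "body": {
  "rows": [
    [-20,15,0,0],
    [-45,35,0,0],
    [-72,56,0,-0.02],
    [-99,77,0,-0.05],
    [-126,98,0,-0.05],
    [-153,119,0,-0.05],
    [-180,140,0,-0.05],
    [-207,161,0,-0.05],
    [-230,180,0,-0.05],
    [-240,190,0,-0.05]
  ]
}}

```text
clock: 23.6
tool_pos: [0.6391, 0.1051, 0.1254]
eef_rot: [-0.0, 0.677, 0.736, -0.001]
wrist_force: [0.6, 0.4, -3.3]
grip_width: 0.453
```

Emit:
{"method": "jog_arm", "body": {
  "rows": [
    [0,0,5,0],
    [0,0,15,0],
    [0,0,30,0],
    [0,0,45,0],
    [0,0,55,0],
    [0,0,65,0],
    [0,0,75,0],
    [0,0,80,0],
    [0,0,80,0],
    [0,0,80,0]
  ]
}}

```text
clock: 24.6
tool_pos: [0.6384, 0.1087, 0.0474]
eef_rot: [0.0, 0.676, 0.737, 0.0]
wrist_force: [-0.7, -0.4, -2.8]
grip_width: 0.453
```

Run:
```python
from h import *
go(.639,.1077,.023,1.656)
```

```text
rows: x -1.1 y 0.5 z 24.4 turn 0.002 | tcp [0.6384 0.1087 0.0474] psi 1.658 j7 -0.61 F [-0.7 -0.4 -2.8] w 0.453 t 24.6
```

Emit:
{"method": "jog_arm", "body": {
  "rows": [
    [-0.5,0,4,0],
    [-1,0.5,8,0],
    [-1,0.5,12,0],
    [-1,0.5,15,0],
    [-1,0.5,18,0],
    [-1,0.5,20,0],
    [-1,0.5,22,0],
    [-1,0.5,24,0],
    [-1,0.5,24,0],
    [-1,0.5,24,0]
  ]
}}

```text
clock: 25.6
tool_pos: [0.6387, 0.1077, 0.0232]
eef_rot: [-0.0, 0.676, 0.737, -0.0]
wrist_force: [0.8, 0.3, -3.4]
grip_width: 0.453
```

Emit:
{"method": "jog_arm", "body": {
  "rows": [
    [0,0,0.5,0],
    [0,0,1,0],
    [0,0,1.5,0],
    [0,0,2,0],
    [0,0,2.5,0],
    [0,0,3,0],
    [0,0,3,0],
    [0,0,3,0],
    [0,0,3,0],
    [0,0,3,0]
  ]
}}

```text
clock: 26.6
tool_pos: [0.6387, 0.1077, 0.0202]
eef_rot: [-0.0, 0.676, 0.737, -0.0]
wrist_force: [0.3, -0.3, -3.7]
grip_width: 0.455
```

Emit:
{"method": "jog_arm", "body": {
  "rows": [
    [0,0,0.5,0],
    [0,0,1,0],
    [0,0,1.5,0],
    [0,0,1.5,0],
    [0,0,1.5,0],
    [0,0,1.5,0],
    [0,0,1.5,0],
    [0,0,1.5,0],
    [0,0,1.5,0],
    [0,0,1.5,0]
  ]
}}

```text
clock: 27.6
tool_pos: [0.6388, 0.1077, 0.0194]
eef_rot: [0.0, 0.676, 0.737, 0.0]
wrist_force: [-2.9, -2.3, 5.7]
grip_width: 0.453
```

Emit:
{"method": "jog_arm", "body": {
  "rows": [
    [0,0,0,0],
    [0,0,0,0],
    [0,0,0,0],
    [0,0,0,0],
    [0,0,0,0],
    [0,0,0,0],
    [0,0,0,0],
    [0,0,0,0],
    [0,0,0,0],
    [0,0,0,0]
  ],
  "jaw": 0.15
}}

```text
clock: 28.6
tool_pos: [0.6387, 0.1077, 0.0186]
eef_rot: [-0.0, 0.676, 0.737, -0.0]
wrist_force: [0.1, 0.1, -1.1]
grip_width: 0.576
```

Emit:
{"method": "jog_arm", "body": {
  "rows": [
    [0,0,-10,0],
    [0,0,-25,0],
    [0,0,-45,0],
    [0,0,-65,0],
    [0,0,-85,0],
    [0,0,-105,0],
    [0,0,-110,0],
    [0,0,-110,0],
    [0,0,-110,0],
    [0,0,-110,0]
  ]
}}

```text
clock: 29.6
tool_pos: [0.6382, 0.1075, 0.1277]
eef_rot: [-0.0, 0.676, 0.737, -0.001]
wrist_force: [-0.8, -1.1, -0.6]
grip_width: 0.576
```

Run:
```python
from h import *
go(.5195,.3484,.127,1.606)
b=snap('side','side7.png')[130:250,185:335]
cv2.imwrite('pics/p7.png',cv2.resize(b,None,fx=5,fy=5,interpolation=cv2.INTER_CUBIC)[:,:,::-1])
```

```text
rows: x 250.3 y -97.3 z 0.7 turn 0.052 | tcp [0.6382 0.1075 0.1277] psi 1.658 j7 -0.54 F [-0.8 -1.1 -0.6] w 0.576 t 29.6
```

View pics/p7.png

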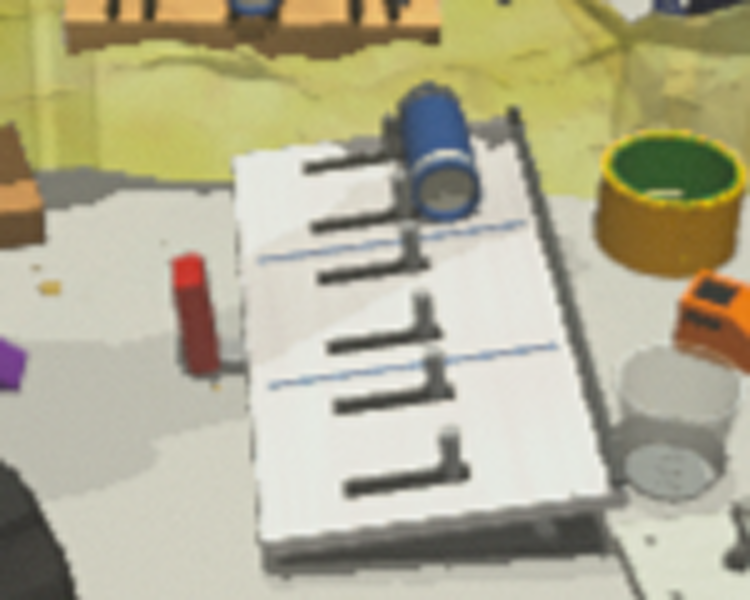

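The first tube lies in lane 1 against its two pins, near end face centred at (446,187) in the crop. I'll check its centring numerically and fetch the far tube.

Run:
```python
from h import *
L=np.array([.6362,.1090,.0666]);Y=np.array([-.0854,.9963,0])
f=lambda uv:(uv-[185,130])*5
print(f(proj('side',[L-.045*Y,L+.045*Y,L-.045*Y+[0,0,.02],L+.045*Y+[0,0,.02]])), 'px per 10mm y', f(proj('side',L-.055*Y))-f(proj('side',L-.045*Y)))
```

```text
[[446.60476104 189.9588054 ]
 [428.70981989 108.55780545]
 [448.48685906 159.380972  ]
 [430.33125322  79.01455723]] px per 10mm y [[2.12115167 9.64822457]]
```

Emit:
{"method": "jog_arm", "body": {
  "rows": [
    [20,-8,0,0],
    [45,-18,0,0],
    [73,-29,0,0.02],
    [101,-40,0,0.05],
    [129,-51,0,0.05],
    [157,-62,0,0.05],
    [185,-73,0,0.05],
    [213,-84,0,0.05],
    [235,-92,0,0.05],
    [250,-97,0,0.05]
  ],
  "jaw": 0.4
}}

```text
clock: 30.65
tool_pos: [0.5189, 0.3502, 0.128]
eef_rot: [-0.0, 0.693, 0.721, -0.0]
wrist_force: [0.3, -0.3, -0.1]
grip_width: 0.702
```

Emit:
{"method": "jog_arm", "body": {
  "rows": [
    [0,0,10,0],
    [0,0,25,0],
    [0,0,45,0],
    [0,0,60,0],
    [0,0,75,0],
    [0,0,80,0],
    [0,0,80,0],
    [0,0,80,0],
    [0,0,80,0],
    [0,0,80,0]
  ]
}}

```text
clock: 31.65
tool_pos: [0.5207, 0.3486, 0.0494]
eef_rot: [0.0, 0.694, 0.72, 0.001]
wrist_force: [-0.2, 0.7, -0.8]
grip_width: 0.703
```

Run:
```python
from h import *
go(.5195,.3484,.017,1.606)
```

```text
rows: x -0.2 y -1.2 z 32.4 turn 0.002 | tcp [0.5207 0.3486 0.0494] psi 1.608 j7 -1.07 F [-0.2  0.7 -0.8] w 0.703 t 31.6
```

Emit:
{"method": "jog_arm", "body": {
  "rows": [
    [0,-1,8,0],
    [0,-1,16,0],
    [0,-1,24,0],
    [0,-1,28,0],
    [0,-1,32,0],
    [0,-1,32,0],
    [0,-1,32,0],
    [0,-1,32,0],
    [0,-1,32,0],
    [0,-1,32,0]
  ]
}}

```text
clock: 32.65
tool_pos: [0.5195, 0.3483, 0.0169]
eef_rot: [0.0, 0.694, 0.72, 0.0]
wrist_force: [-0.3, -0.3, -0.0]
grip_width: 0.703
```

Emit:
{"method": "jog_arm", "body": {
  "rows": [
    [0,0,0,0],
    [0,0,0,0],
    [0,0,0,0],
    [0,0,0,0],
    [0,0,0,0],
    [0,0,0,0],
    [0,0,0,0],
    [0,0,0,0],
    [0,0,0,0],
    [0,0,0,0]
  ],
  "jaw": -1
}}

```text
clock: 33.65
tool_pos: [0.5187, 0.3483, 0.017]
eef_rot: [-0.0, 0.694, 0.72, -0.0]
wrist_force: [-3.6, -0.9, 5.7]
grip_width: 0.454
```

Emit:
{"method": "jog_arm", "body": {
  "rows": [
    [0,0,-5,0],
    [0,0,-12,0],
    [0,0,-25,0],
    [0,0,-45,0],
    [0,0,-65,0],
    [0,0,-85,0],
    [0,0,-105,0],
    [0,0,-110,0],
    [0,0,-110,0],
    [0,0,-110,0]
  ]
}}

```text
clock: 34.65
tool_pos: [0.5191, 0.3478, 0.1261]
eef_rot: [0.0, 0.694, 0.72, -0.0]
wrist_force: [0.2, -0.7, -2.8]
grip_width: 0.452
```

Run:
```python
from h import *
go(.649,-.0073,.127,1.656)
```

```text
rows: x -359.7 y 116.7 z -0.9 turn -0.048 | tcp [0.5191 0.3478 0.1261] psi 1.608 j7 -1.01 F [ 0.2 -0.7 -2.8] w 0.452 t 34.6
```

Emit:
{"method": "jog_arm", "body": {
  "rows": [
    [-20,6,0,0],
    [-55,18,0,0],
    [-95,31,0,-0.02],
    [-135,44,0,-0.05],
    [-175,57,0,-0.05],
    [-215,70,0,-0.05],
    [-255,83,0,-0.05],
    [-295,96,0,-0.05],
    [-330,107,0,-0.05],
    [-360,117,0,-0.05]
  ]
}}

```text
clock: 35.65
tool_pos: [0.6493, -0.0099, 0.1251]
eef_rot: [-0.001, 0.676, 0.737, -0.001]
wrist_force: [1.4, 0.1, -2.5]
grip_width: 0.457
```

Emit:
{"method": "jog_arm", "body": {
  "rows": [
    [0,0,5,0],
    [0,0,15,0],
    [0,0,30,0],
    [0,0,45,0],
    [0,0,55,0],
    [0,0,65,0],
    [0,0,75,0],
    [0,0,85,0],
    [0,0,92,0],
    [0,0,92,0]
  ]
}}

```text
clock: 36.65
tool_pos: [0.649, -0.0072, 0.0336]
eef_rot: [-0.0, 0.676, 0.737, -0.001]
wrist_force: [-0.4, -0.4, -3.1]
grip_width: 0.455
```

Run:
```python
from h import *
go(.649,-.0073,.0205,1.656)
```

```text
rows: x -0.1 y -0.0 z 13.1 turn 0.002 | tcp [ 0.649  -0.0072  0.0336] psi 1.658 j7 -0.45 F [-0.4 -0.4 -3.1] w 0.455 t 36.6
```

Emit:
{"method": "jog_arm", "body": {
  "rows": [
    [0,0,3,0],
    [0,0,6,0],
    [0,0,9,0],
    [0,0,11,0],
    [0,0,13,0],
    [0,0,14,0],
    [0,0,14.5,0],
    [0,0,14.5,0],
    [0,0,14.5,0],
    [0,0,14.5,0]
  ]
}}

```text
clock: 37.65
tool_pos: [0.6497, -0.0071, 0.0202]
eef_rot: [0.0, 0.676, 0.737, 0.0]
wrist_force: [-0.2, 0.0, -2.4]
grip_width: 0.454
```

Emit:
{"method": "jog_arm", "body": {
  "rows": [
    [0,0,0,0],
    [0,0,0,0],
    [0,0,0,0],
    [0,0,0,0],
    [0,0,0,0],
    [0,0,0,0],
    [0,0,0,0],
    [0,0,0,0],
    [0,0,0,0],
    [0,0,0,0]
  ],
  "jaw": 0.15
}}

```text
clock: 38.65
tool_pos: [0.6496, -0.0071, 0.0201]
eef_rot: [-0.0, 0.676, 0.737, -0.0]
wrist_force: [-1.4, 0.6, 0.1]
grip_width: 0.577
```

Emit:
{"method": "jog_arm", "body": {
  "rows": [
    [0,0,-10,0],
    [0,0,-25,0],
    [0,0,-45,0],
    [0,0,-65,0],
    [0,0,-85,0],
    [0,0,-105,0],
    [0,0,-110,0],
    [0,0,-110,0],
    [0,0,-110,0],
    [0,0,-110,0]
  ]
}}

```text
clock: 39.65
tool_pos: [0.649, -0.0073, 0.1292]
eef_rot: [-0.001, 0.676, 0.737, -0.001]
wrist_force: [0.7, 0.1, -0.5]
grip_width: 0.575
```

Run:
```python
from h import *
go(.5033,-.323,.127,-.188)
snap('side','side8.png')
```

```text
rows: x -301.9 y -172.6 z 2.2 turn 1.846 | tcp [ 0.649  -0.0073  0.1292] psi 1.658 j7 -0.37 F [ 0.7  0.1 -0.5] w 0.575 t 39.6
```

```bash
cat >> h.py <<'E'
def chocks(im):
    hsv=cv2.cvtColor(im,cv2.COLOR_RGB2HSV);m=cv2.inRange(hsv,(18,140,80),(35,255,255));m[:,:270]=0;m[:160]=0
    n,l,st,c=cv2.connectedComponentsWithStats(m)
    for i in range(1,n):
        if st[i,4]>100:
            k=(l==i).astype(np.uint8);h=cv2.morphologyEx(k,cv2.MORPH_CLOSE,np.ones((9,9)))-k
            h&=(cv2.cvtColor(im,cv2.COLOR_RGB2GRAY)<70).astype(np.uint8)
            q=np.argwhere(h)[:,::-1].mean(0);r=cv2.minAreaRect(np.argwhere(k)[:,::-1].astype(np.float32))
            print(st[i].tolist(),c[i].round(1),'square',q.round(1),plane('top',[q],.034)[0].round(4),'rect',r)
E
python3 - <<'E'
from h import *
a=snap('top','top9.png');chocks(cv2.imread('pics/top0.png')[:,:,::-1]);print();chocks(a)
E
```

```text
[351, 176, 19, 22, 180] [359.9 184.8] square [363.8 191. ] [ 0.5966 -0.3295  0.034 ] rect ((360.5373229980469, 185.7454833984375), (22.26049041748047, 10.607028007507324), 64.65382385253906)
[355, 203, 12, 22, 178] [361.1 212.3] square [361. 219.] [ 0.5041 -0.3214  0.034 ] rect ((361.2098693847656, 213.46588134765625), (10.807815551757812, 20.973003387451172), 6.709836959838867)
[355, 236, 15, 23, 206] [361.5 245.6] square [364.1 253.6] [ 0.395  -0.3317  0.034 ] rect ((361.9721374511719, 246.5065460205078), (23.648311614990234, 11.0511474609375), 76.75948333740234)
[310, 238, 16, 24, 205] [316.9 248.5] square [320.1 256.4] [ 0.3771 -0.1941  0.034 ] rect ((317.5605163574219, 249.7935791015625), (23.32510757446289, 10.976519584655762), 72.6459732055664)
```

Run:
```python
from h import *
for f in('side0','side7','side8'):
    im=cv2.imread(f'pics/{f}.png');m=cv2.inRange(cv2.cvtColor(im,cv2.COLOR_BGR2HSV),(18,140,80),(35,255,255));m[:262]=0
    n,l,st,c=cv2.connectedComponentsWithStats(m);print(f,[(st[i].tolist(),c[i].round(1).tolist()) for i in range(1,n) if st[i,4]>60])
im=cv2.imread('pics/top9.png');cv2.imwrite('pics/p9.png',im)
```

```text
side0 [([207, 271, 38, 28, 600], [225.4, 286.2]), ([251, 275, 36, 24, 510], [267.5, 286.4]), ([179, 277, 14, 18, 189], [185.6, 286.7])]
side7 [([207, 271, 38, 28, 598], [225.4, 286.2]), ([251, 275, 36, 24, 508], [267.5, 286.4]), ([179, 277, 14, 18, 188], [185.6, 286.7])]
side8 [([207, 271, 38, 28, 598], [225.4, 286.2]), ([251, 275, 36, 24, 506], [267.6, 286.4]), ([179, 277, 14, 18, 188], [185.6, 286.7])]
```

Emit:
{"method": "jog_arm", "body": {
  "rows": [
    [-20,-10,0,0.1],
    [-55,-30,-20,0.24],
    [-90,-50,-20,0.38],
    [-125,-72,-20,0.52],
    [-160,-92,-20,0.66],
    [-195,-112,-20,0.8],
    [-230,-132,-20,0.94],
    [-260,-150,-20,1.08],
    [-285,-164,-20,1.22],
    [-302,-172,-20,1.36]
  ]
}}

```text
clock: 40.75
tool_pos: [0.5027, -0.3253, 0.1496]
eef_rot: [0.0, 0.99, 0.144, -0.001]
wrist_force: [0.2, 0.5, -0.7]
grip_width: 0.572
```

Emit:
{"method": "jog_arm", "body": {
  "rows": [
    [0,0,0,0.14],
    [0,0,0,0.28],
    [0,0,0,0.42],
    [0,0,0,0.485],
    [0,0,0,0.485],
    [0,0,0,0.485],
    [0,0,0,0.485],
    [0,0,0,0.485],
    [0,0,0,0.485],
    [0,0,0,0.485]
  ],
  "jaw": 0.3
}}

```text
clock: 41.75
tool_pos: [0.5044, -0.323, 0.1502]
eef_rot: [-0.0, 0.996, -0.093, -0.0]
wrist_force: [-0.2, 0.8, -0.3]
grip_width: 0.653
```

Run:
```python
from h import *
go(.5033,-.323,-.02,-.188)
im=snap('side','side9.png')[:,:,::-1];m=cv2.inRange(cv2.cvtColor(im,cv2.COLOR_BGR2HSV),(18,140,80),(35,255,255));m[:262]=0
n,l,st,c=cv2.connectedComponentsWithStats(m);print([(st[i].tolist(),c[i].round(1).tolist()) for i in range(1,n) if st[i,4]>60])
```

```text
rows: x -1.1 y 0.2 z 170.2 turn 0.001 | tcp [ 0.5044 -0.323   0.1502] psi -0.187 j7 -1.29 F [-0.2  0.8 -0.3] w 0.653 t 41.8
[([207, 271, 38, 28, 607], [225.3, 286.2]), ([251, 275, 36, 24, 514], [267.4, 286.4]), ([179, 277, 14, 18, 190], [185.6, 286.7])]
```

Emit:
{"method": "jog_arm", "body": {
  "rows": [
    [-1,0,20,0],
    [-1,0,50,0],
    [-1,0,80,0],
    [-1,0,110,0],
    [-1,0,130,0],
    [-1,0,145,0],
    [-1,0,157,0],
    [-1,0,167,0],
    [-1,0,175,0],
    [-1,0,175,0]
  ]
}}

```text
clock: 42.8
tool_pos: [0.5033, -0.3226, -0.0255]
eef_rot: [-0.0, 0.996, -0.093, -0.0]
wrist_force: [-0.4, 1.0, 0.3]
grip_width: 0.647
```

Emit:
{"method": "jog_arm", "body": {
  "rows": [
    [0,0,0,0],
    [0,0,0,0],
    [0,0,0,0],
    [0,0,0,0],
    [0,0,0,0],
    [0,0,0,0],
    [0,0,0,0],
    [0,0,0,0],
    [0,0,0,0],
    [0,0,0,0]
  ],
  "jaw": -1,
  "squeeze": 40
}}

```text
clock: 43.8
tool_pos: [0.5039, -0.323, -0.0242]
eef_rot: [0.0, 0.996, -0.094, 0.0]
wrist_force: [-0.4, 0.2, 6.8]
grip_width: 0.388
```

Emit:
{"method": "jog_arm", "body": {
  "rows": [
    [0,0,-5,0],
    [0,0,-12,0],
    [0,0,-25,0],
    [0,0,-45,0],
    [0,0,-65,0],
    [0,0,-85,0],
    [0,0,-105,0],
    [0,0,-125,0],
    [0,0,-140,0],
    [0,0,-140,0]
  ]
}}

```text
clock: 44.8
tool_pos: [0.5046, -0.3234, 0.118]
eef_rot: [0.001, 0.996, -0.094, 0.002]
wrist_force: [0.3, -0.2, -1.7]
grip_width: 0.395
```

Run:
```python
from h import *
# lane points, grip point 69.5 mm below lane pt along slope when touching; place with 14 mm gap
u=np.array([.9963*.9903,.0854*.9903,.1392])
for L in ([.6362,.1090,.0666],[.646,-.0056,.0666]):
    g=np.array(L)-u*(.0695+.014);n=np.array([-.1387,-.0119,.9903]);print('grip pt deck',g-.02*n,'contact',np.array(L)-u*.0695-.02*n)
go(.553,.1005,.12,.0855)
```

```text
grip pt deck [0.5565899  0.10217627 0.0351708 ] contact [0.57040281 0.10336027 0.0371196 ]
grip pt deck [ 0.5663899  -0.01242373  0.0351708 ] contact [ 0.58020281 -0.01123973  0.0371196 ]
rows: x -31.4 y -425.5 z -2.0 turn -0.273 | tcp [ 0.5046 -0.3234  0.118 ] psi -0.187 j7 -1.29 F [ 0.3 -0.2 -1.7] w 0.395 t 44.8
```

Run:
```python
from h import *
go(.5566,.1007,.12,.0855)
```

```text
rows: x -27.9 y -426.4 z -2.0 turn -0.273 | tcp [ 0.5046 -0.3234  0.118 ] psi -0.187 j7 -1.29 F [ 0.3 -0.2 -1.7] w 0.395 t 44.8
```

Emit:
{"method": "jog_arm", "body": {
  "rows": [
    [-1,-20,0,0],
    [-4,-60,0,0],
    [-7,-105,0,-0.05],
    [-10,-150,0,-0.1],
    [-13,-200,0,-0.15],
    [-16,-250,0,-0.2],
    [-19,-300,0,-0.25],
    [-22,-350,0,-0.273],
    [-25,-395,0,-0.273],
    [-28,-426,0,-0.273]
  ]
}}

```text
clock: 45.8
tool_pos: [0.555, 0.1049, 0.1148]
eef_rot: [-0.001, 0.999, 0.044, -0.0]
wrist_force: [0.3, 0.2, -1.3]
grip_width: 0.391
```

Emit:
{"method": "jog_arm", "body": {
  "rows": [
    [0,0,5,0],
    [0,0,15,0],
    [0,0,30,0],
    [0,0,45,0],
    [0,0,55,0],
    [0,0,65,0],
    [0,0,75,0],
    [0,0,80,0],
    [0,0,80,0],
    [0,0,80,0]
  ]
}}

```text
clock: 46.8
tool_pos: [0.5537, 0.0996, 0.0347]
eef_rot: [0.001, 0.999, 0.042, -0.001]
wrist_force: [-3.5, -1.9, 4.1]
grip_width: 0.397
```

Run:
```python
from h import *
go(.5566,.1007,.021,.0855)
```

```text
rows: x 3.0 y -0.9 z 13.7 turn -0.001 | tcp [0.5537 0.0996 0.0347] psi 0.084 j7 -1.81 F [-3.5 -1.9  4.1] w 0.397 t 46.8
```

Run:
```python
from h import *
b=snap('side','side10.png')[130:230,200:320]
cv2.imwrite('pics/p10.png',cv2.convertScaleAbs(cv2.resize(b,None,fx=6,fy=6,interpolation=cv2.INTER_CUBIC)[:,:,::-1],alpha=1.3,beta=10))
go(.5566,.1007,.021,.0855)
```

```text
rows: x 2.7 y -0.8 z 13.8 turn -0.001 | tcp [0.554  0.0996 0.0348] psi 0.084 j7 -1.81 F [-3.9 -3.   4.3] w 0.391 t 46.9
```

View pics/p10.png

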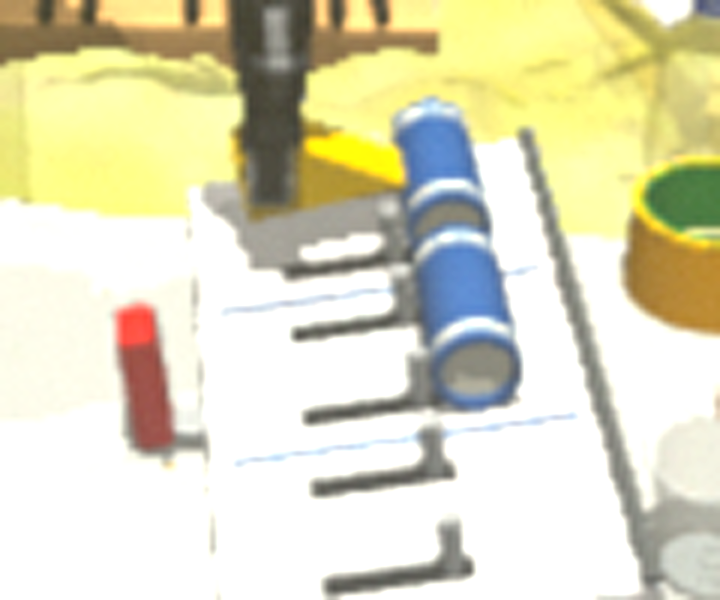

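Run:
```python
from h import *
p=sensors.state()['tool_pos'];c=np.array([p[0],p[1]+.0015,p[2]+.0245]);yaw=.084
X=np.array([np.cos(yaw),np.sin(yaw),0]);Y=np.array([-np.sin(yaw),np.cos(yaw),0]);Z=np.array([0,0,1])
for n,(a,b,z) in dict(edgeR=(61,-17,0),edgeL=(61,17,0),topfrontR=(15,-17,34),topbackR=(-15,-17,34),botbackR=(-15,-17,0),topbackL=(-15,17,34)).items():
    print(n,(proj('side',c+a/1e3*X+b/1e3*Y+z/1e3*Z)[0]-[200,130]).round(1)*6)
L=np.array([.6362,.109,.0666]);u=np.array([.9866,.0846,.1392]);v=np.array([-.0854,.9963,0]);n=np.array([-.1387,-.0119,.9903])
for s in(32,-32): print('pin',s,[((proj('side',L-.025*u+s/1e3*v+(h-.02)*n)[0]-[200,130])*6).round() for h in(0,.028)])
```

```text
edgeR [393.  211.2]
edgeL [385.8 174. ]
topfrontR [297.6 151.2]
topbackR [233.4 152.4]
botbackR [232.8 214.8]
topbackL [229.8 115.8]
pin 32 [array([381., 185.]), array([375., 137.])]
pin -32 [array([394., 256.]), array([388., 206.])]
```

The thin edge caught the tube's flank while coming down, and the chock is now tipped edge-up by roughly the deck's slope. I'll back off 15 mm down the slope, then lower.

Emit:
{"method": "jog_arm", "body": {
  "rows": [
    [-3,0,0,0],
    [-6,-0.5,0,0],
    [-10,-1,0,0],
    [-14,-1,0,0],
    [-16,-1,0,0],
    [-16,-1,3,0],
    [-16,-1,6,0],
    [-16,-1,9,0],
    [-16,-1,11,0],
    [-16,-1,11,0]
  ]
}}

```text
clock: 47.85
tool_pos: [0.5391, 0.1006, 0.0237]
eef_rot: [0.0, 0.999, 0.043, -0.0]
wrist_force: [0.4, 0.0, -1.8]
grip_width: 0.39
```

Emit:
{"method": "jog_arm", "body": {
  "rows": [
    [0,0,1,0],
    [0,0,2,0],
    [0,0,3,0],
    [0,0,4,0],
    [0,0,5,0],
    [0,0,6,0],
    [0,0,6,0],
    [0,0,6,0],
    [0,0,6,0],
    [0,0,6,0]
  ]
}}

```text
clock: 48.85
tool_pos: [0.5393, 0.1006, 0.0182]
eef_rot: [-0.0, 0.999, 0.043, 0.0]
wrist_force: [-0.2, 0.0, -1.6]
grip_width: 0.389
```

Emit:
{"method": "jog_arm", "body": {
  "rows": [
    [0,0.5,1,0],
    [0,1,2,0],
    [0,1,3,0],
    [0,1,4,0],
    [0,1,5,0],
    [0,1,6,0],
    [0,1,6,0],
    [0,1,6,0],
    [0,1,6,0],
    [0,1,6,0]
  ]
}}

```text
clock: 49.85
tool_pos: [0.5394, 0.0997, 0.0122]
eef_rot: [0.0, 0.999, 0.043, 0.0]
wrist_force: [0.7, 0.3, -1.7]
grip_width: 0.39
```

Emit:
{"method": "jog_arm", "body": {
  "rows": [
    [0,0,0.5,0],
    [0,0,1,0],
    [0,0,1.5,0],
    [0,0,2,0],
    [0,0,2.5,0],
    [0,0,3,0],
    [0,0,3,0],
    [0,0,3,0],
    [0,0,3,0],
    [0,0,3,0]
  ]
}}

```text
clock: 50.85
tool_pos: [0.5394, 0.0996, 0.0097]
eef_rot: [-0.0, 0.999, 0.043, 0.0]
wrist_force: [-1.5, 0.2, 6.1]
grip_width: 0.393
```

Emit:
{"method": "jog_arm", "body": {
  "rows": [
    [0,0,0,0],
    [0,0,0,0],
    [0,0,0,0],
    [0,0,0,0],
    [0,0,0,0],
    [0,0,0,0],
    [0,0,0,0],
    [0,0,0,0],
    [0,0,0,0],
    [0,0,0,0]
  ],
  "jaw": 0
}}

```text
clock: 51.85
tool_pos: [0.5394, 0.0997, 0.0091]
eef_rot: [0.0, 0.999, 0.043, -0.0]
wrist_force: [-0.3, 0.8, -0.4]
grip_width: 0.498
```

Emit:
{"method": "jog_arm", "body": {
  "rows": [
    [0,0,0,0],
    [0,0,0,0],
    [0,0,0,0],
    [0,0,0,0],
    [0,0,0,0],
    [0,0,0,0],
    [0,0,0,0],
    [0,0,0,0],
    [0,0,0,0],
    [0,0,0,0]
  ],
  "jaw": -1,
  "squeeze": 25
}}

```text
clock: 52.85
tool_pos: [0.5393, 0.0996, 0.0092]
eef_rot: [0.0, 0.999, 0.043, -0.0]
wrist_force: [-0.3, -0.6, 5.5]
grip_width: 0.395
```

Emit:
{"method": "jog_arm", "body": {
  "rows": [
    [2,0,-0.3,0],
    [5,0,-0.7,0],
    [8,0,-1.1,0],
    [11,0,-1.5,0],
    [14,0,-2,0],
    [17,0,-2.4,0],
    [20,0,-2.8,0],
    [23,0,-3.2,0],
    [25,0,-3.5,0],
    [25,0,-3.5,0]
  ]
}}

```text
clock: 53.85
tool_pos: [0.5624, 0.1015, 0.0125]
eef_rot: [0.0, 0.999, 0.043, -0.002]
wrist_force: [-5.5, -1.3, 8.7]
grip_width: 0.394
```

Emit:
{"method": "jog_arm", "body": {
  "rows": [
    [0.5,0,-0.5,0],
    [1,0,-0.6,0],
    [1.5,0,-0.7,0],
    [2,0,-0.8,0],
    [2.5,0,-0.8,0],
    [3,0,-0.9,0],
    [3,0,-0.9,0],
    [3,0,-0.9,0],
    [3,0,-0.9,0],
    [3,0,-0.9,0]
  ]
}}

```text
clock: 54.85
tool_pos: [0.5675, 0.1021, 0.0136]
eef_rot: [-0.0, 0.999, 0.043, 0.0]
wrist_force: [-0.6, -0.4, -2.2]
grip_width: 0.396
```

Emit:
{"method": "jog_arm", "body": {
  "rows": [
    [0.5,0,-0.1,0],
    [1,0,-0.1,0],
    [1.5,0,-0.2,0],
    [2,0,-0.3,0],
    [2,0,-0.3,0],
    [2,0,-0.3,0],
    [2,0,-0.3,0],
    [2,0,-0.3,0],
    [2,0,-0.3,0],
    [2,0,-0.3,0]
  ]
}}

```text
clock: 55.85
tool_pos: [0.5694, 0.1022, 0.0139]
eef_rot: [-0.0, 0.999, 0.043, 0.0]
wrist_force: [0.3, 0.1, -1.9]
grip_width: 0.393
```

```bash
cat >> h.py <<'E'
def tubex(im,rows):
    # right silhouette edge (subpixel) of the blue tube, mean over rows; blue-minus-red half crossing
    d=im[:,:,2].astype(float)-im[:,:,0];o=[]
    for r in rows:
        l=d[r,255:300];k=np.where(l>25)[0]
        if len(k)<3: continue
        k=k[-1];a,b=l[k],l[k+1];o.append(255+k+(a-25)/(a-b))
    return np.mean(o),np.std(np.diff(o)),len(o)
R1=range(151,161);R2=range(172,190)
E
python3 - <<'E'
from h import *
for f in('side7','side8','side9','side10'):
    im=cv2.imread(f'pics/{f}.png')[:,:,::-1];print(f,tubex(im,R1),tubex(im,R2))
im=snap('side','side11.png');print(tubex(im,R1),tubex(im,R2));print(tubex(snap('side'),R1))
E
```

```text
side7 (np.float64(277.64976184394163), np.float64(0.1240991796214628), 10) (np.float64(277.4345238095238), np.float64(0.0), 2)
side8 (np.float64(277.0984902628424), np.float64(0.19096622157336918), 10) (np.float64(283.0949485033572), np.float64(3.3911483651152694), 17)
side9 (np.float64(277.7416425713906), np.float64(0.09171236619533375), 10) (np.float64(283.3074097488472), np.float64(3.6082999290369244), 17)
side10 (np.float64(278.31182089749774), np.float64(0.11097923970586483), 10) (np.float64(283.25169853249196), np.float64(3.591754454516789), 17)
(np.float64(280.0307808108854), np.float64(0.11263604959658348), 10) (np.float64(283.26182679215026), np.float64(3.6023188144571514), 17)
(np.float64(280.03308481082047), np.float64(0.11130048643178748), 10)
```

Emit:
{"method": "jog_arm", "body": {
  "rows": [
    [-1,0,0.2,0],
    [-2,0,0.4,0],
    [-3,0,0.6,0],
    [-4,0,0.8,0],
    [-4.5,0,0.9,0],
    [-5,0,0.9,0],
    [-5.5,0,1,0],
    [-5.5,0,1,0],
    [-5.5,0,1,0],
    [-5.5,0,1,0]
  ]
}}

```text
clock: 56.95
tool_pos: [0.5636, 0.1017, 0.0128]
eef_rot: [0.0, 0.999, 0.043, -0.0]
wrist_force: [0.3, -0.2, -1.9]
grip_width: 0.391
```

Run:
```python
from h import *
im=snap('side','side12.png');print(tubex(im,R1));go(.5704,.1018,.0135,.0855)
```

```text
(np.float64(277.8448562584758), np.float64(0.08424402385899378), 10)
rows: x 6.7 y 0.5 z -0.7 turn 0.000 | tcp [0.5637 0.1017 0.0128] psi 0.086 j7 -1.81 F [-0.7  0.  -1.6] w 0.396 t 57.0
```

Emit:
{"method": "jog_arm", "body": {
  "rows": [
    [0,0,0.5,0],
    [0,0,1,0],
    [0,0,1,0],
    [0,0,1,0],
    [0,0,1,0],
    [0,0,1,0],
    [0,0,1,0],
    [0,0,1,0],
    [0,0,1,0],
    [0,0,1,0]
  ]
}}

```text
clock: 58.0
tool_pos: [0.5637, 0.1017, 0.0126]
eef_rot: [-0.0, 0.999, 0.043, 0.0]
wrist_force: [-3.1, -0.2, 8.9]
grip_width: 0.393
```

Run:
```python
from h import *
im=snap('side');print(tubex(im,R1));go(.5704,.1018,.0135,.0855)
```

```text
(np.float64(277.74899131870114), np.float64(0.09249979105114392), 10)
rows: x 6.7 y 0.5 z -0.8 turn 0.000 | tcp [0.5637 0.1018 0.0127] psi 0.086 j7 -1.81 F [-2.5 -0.9  9.7] w 0.391 t 58.0
```

Emit:
{"method": "jog_arm", "body": {
  "rows": [
    [0.3,0,-0.3,0],
    [0.6,0,-0.5,0],
    [0.8,0,-0.6,0],
    [0.8,0,-0.6,0],
    [0.8,0,-0.6,0],
    [0.8,0,-0.6,0],
    [0.8,0,-0.6,0],
    [0.8,0,-0.6,0],
    [0.8,0,-0.6,0],
    [0.8,0,-0.6,0]
  ]
}}

```text
clock: 59.05
tool_pos: [0.5636, 0.1018, 0.0127]
eef_rot: [0.0, 0.999, 0.043, -0.001]
wrist_force: [-4.2, -0.4, 6.2]
grip_width: 0.396
```

Run:
```python
from h import *
im=snap('side');print(tubex(im,R1));go(.5704,.1018,.0135,.0855)
```

```text
(np.float64(277.75393653612974), np.float64(0.0904029428310761), 10)
rows: x 6.7 y 0.5 z -0.8 turn 0.000 | tcp [0.5637 0.1017 0.0127] psi 0.086 j7 -1.81 F [-5.3  0.7  6.1] w 0.395 t 59.1
```

Emit:
{"method": "jog_arm", "body": {
  "rows": [
    [0,0,0,0],
    [0,0,0,0],
    [0,0,0,0],
    [0,0,0,0],
    [0,0,0,0],
    [0,0,0,0],
    [0,0,0,0],
    [0,0,0,0],
    [0,0,0,0],
    [0,0,0,0]
  ],
  "jaw": 0.1
}}

```text
clock: 60.1
tool_pos: [0.5645, 0.1018, 0.0124]
eef_rot: [0.0, 0.999, 0.043, -0.0]
wrist_force: [-0.3, 0.4, -0.5]
grip_width: 0.549
```

Emit:
{"method": "jog_arm", "body": {
  "rows": [
    [0,0,-10,0],
    [0,0,-30,0],
    [0,0,-55,0],
    [0,0,-80,0],
    [0,0,-105,0],
    [0,0,-125,0],
    [0,0,-125,0],
    [0,0,-125,0],
    [0,0,-125,0],
    [0,0,-125,0]
  ]
}}

```text
clock: 61.1
tool_pos: [0.564, 0.1017, 0.1366]
eef_rot: [0.0, 0.999, 0.043, -0.001]
wrist_force: [-0.1, 0.3, -0.4]
grip_width: 0.552
```

Run:
```python
from h import *
im=snap('side','side13.png');print(tubex(im,R1))
b=im[:,:,::-1];m=cv2.inRange(cv2.cvtColor(b,cv2.COLOR_BGR2HSV),(18,140,80),(35,255,255));m[:262]=0
n,l,st,c=cv2.connectedComponentsWithStats(m);print([(st[i].tolist(),c[i].round(1).tolist()) for i in range(1,n) if st[i,4]>60])
cv2.imwrite('pics/p13.png',cv2.convertScaleAbs(cv2.resize(b[130:230,200:320],None,fx=6,fy=6,interpolation=cv2.INTER_CUBIC),alpha=1.2))
go(.5964,-.3315,.14,.3516)
```

```text
(np.float64(277.73667936404536), np.float64(0.10427861932185913), 10)
[([241, 271, 36, 24, 488], [258.1, 282.7]), ([179, 277, 14, 18, 187], [185.6, 286.7])]
rows: x -5.0 y 434.4 z -3.4 turn -0.266 | tcp [0.5641 0.1017 0.1366] psi 0.086 j7 -1.79 F [ 0.2 -0.2  0.3] w 0.549 t 61.1
```

View pics/p13.png

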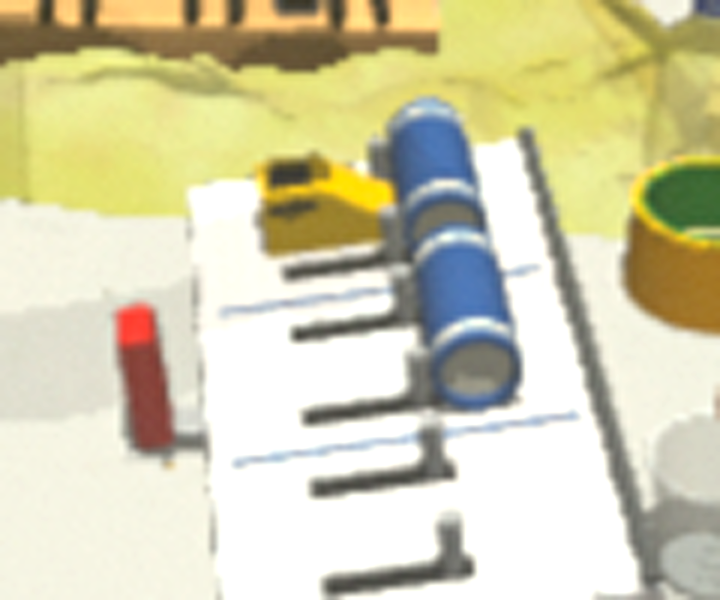

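Chock 1 sits between the pins against tube 1. The side masks show chock A was knocked aside, from (267.5,286.4) to (258.1,282.7). I'll locate it again and check chock 1's corners numerically.

Run:
```python
from h import *
u=np.array([.9866,.0846,.1392]);v=np.array([-.0854,.9963,0]);n=np.array([-.1387,-.0119,.9903])
L=np.array([.6362,.109,.0666])-.02*n
for k,(a,b,z) in dict(botbackR=(-84.5,-17,0),topbackR=(-84.5,-17,34),topbackL=(-84.5,17,34),sq=(-69.5,0,34),edgeR=(-8.5,-17,0)).items():
    print(k,((proj('side',L+a/1e3*u+b/1e3*v+z/1e3*n)[0]-[200,130])*6).round())
a=snap('top','top13.png');chocks(a)
im=cv2.imread('pics/side13.png');g=cv2.cvtColor(im,cv2.COLOR_BGR2GRAY)
# blacks inside knocked chock's bbox in side view
m=(g[265:300,235:285]<75);q=np.argwhere(m)[:,::-1]+[235,265];print(len(q),q.mean(0) if len(q) else 0)
```

```text
botbackR [268. 256.]
topbackR [259. 196.]
topbackL [254. 159.]
sq [288. 173.]
edgeR [425. 234.]
[349, 182, 18, 22, 184] [357. 191.] square [360.4 197.2] [ 0.5754 -0.3188  0.034 ] rect ((357.4983825683594, 191.78196716308594), (22.102294921875, 10.936627388000488), 66.37062072753906)
[355, 236, 15, 23, 210] [361.5 245.7] square [364.2 253.6] [ 0.3951 -0.332   0.034 ] rect ((361.8823547363281, 246.5294189453125), (23.768489837646484, 11.156638145446777), 75.96376037597656)
[310, 238, 16, 24, 209] [317.  248.6] square [320.1 256.6] [ 0.3766 -0.1939  0.034 ] rect ((317.5605163574219, 249.7935791015625), (23.32510757446289, 10.976519584655762), 72.6459732055664)
58 [249.24137931 279.18965517]
```

Run:
```python
from h import *
go(.575,-.3205,.14,.32)
```

```text
rows: x -25.4 y 421.6 z -3.3 turn -0.234 | tcp [0.5642 0.1018 0.1367] psi 0.086 j7 -1.79 F [ 0.2 -0.9 -0.2] w 0.554 t 61.2
```

Emit:
{"method": "jog_arm", "body": {
  "rows": [
    [-1,20,-5,0],
    [-3,60,-5,0],
    [-6,105,-5,-0.05],
    [-9,150,-5,-0.1],
    [-12,200,-5,-0.15],
    [-15,250,-5,-0.2],
    [-18,300,-5,-0.234],
    [-21,350,-5,-0.234],
    [-24,395,-5,-0.234],
    [-25.5,422,-5,-0.234]
  ],
  "jaw": 0.3
}}

```text
clock: 62.2
tool_pos: [0.574, -0.3256, 0.1417]
eef_rot: [0.0, 0.988, 0.157, -0.001]
wrist_force: [-0.1, 0.0, -0.3]
grip_width: 0.651
```

Emit:
{"method": "jog_arm", "body": {
  "rows": [
    [0,0,20,0],
    [0,0,40,0],
    [0,0,60,0],
    [0,0,75,0],
    [0,0,90,0],
    [0,0,100,0],
    [0,0,105,0],
    [0,0,105,0],
    [0,0,105,0],
    [0,0,105,0]
  ]
}}

```text
clock: 63.2
tool_pos: [0.5758, -0.321, 0.0382]
eef_rot: [0.0, 0.987, 0.159, 0.0]
wrist_force: [-0.2, 0.2, 0.1]
grip_width: 0.65
```

Run:
```python
from h import *
go(.575,-.3205,-.025,.32)
im=snap('side','side14.png');print(tubex(im,R1))
b=im[:,:,::-1];m=cv2.inRange(cv2.cvtColor(b,cv2.COLOR_BGR2HSV),(18,140,80),(35,255,255));m[:262]=0
n,l,st,c=cv2.connectedComponentsWithStats(m);print([(st[i].tolist(),c[i].round(1).tolist()) for i in range(1,n) if st[i,4]>60])
```

```text
rows: x -0.6 y -0.7 z 63.2 turn -0.000 | tcp [ 0.5758 -0.321   0.0382] psi 0.320 j7 -0.94 F [-0.2  0.2  0.1] w 0.650 t 63.2
(np.float64(278.5047990091848), np.float64(0.11432617652446146), 5)
[([240, 272, 37, 23, 408], [258.0, 282.7]), ([179, 277, 14, 18, 188], [185.6, 286.7])]
```

Emit:
{"method": "jog_arm", "body": {
  "rows": [
    [-0.5,-0.5,12,0],
    [-0.5,-0.5,24,0],
    [-0.5,-0.5,35,0],
    [-0.5,-0.5,45,0],
    [-0.5,-0.5,53,0],
    [-0.5,-0.5,59,0],
    [-0.5,-0.5,63,0],
    [-0.5,-0.5,63,0],
    [-0.5,-0.5,63,0],
    [-0.5,-0.5,63,0]
  ]
}}

```text
clock: 64.25
tool_pos: [0.575, -0.3207, -0.0251]
eef_rot: [0.0, 0.987, 0.159, 0.0]
wrist_force: [0.6, -0.3, -0.4]
grip_width: 0.651
```

Emit:
{"method": "jog_arm", "body": {
  "rows": [
    [0,0,0,0],
    [0,0,0,0],
    [0,0,0,0],
    [0,0,0,0],
    [0,0,0,0],
    [0,0,0,0],
    [0,0,0,0],
    [0,0,0,0],
    [0,0,0,0],
    [0,0,0,0]
  ],
  "jaw": -1,
  "squeeze": 40
}}

```text
clock: 65.25
tool_pos: [0.575, -0.3207, -0.025]
eef_rot: [0.0, 0.987, 0.159, 0.0]
wrist_force: [-0.7, 0.7, 6.3]
grip_width: 0.394
```

Emit:
{"method": "jog_arm", "body": {
  "rows": [
    [0,0,-5,0],
    [0,0,-12,0],
    [0,0,-25,0],
    [0,0,-45,0],
    [0,0,-65,0],
    [0,0,-85,0],
    [0,0,-105,0],
    [0,0,-125,0],
    [0,0,-140,0],
    [0,0,-140,0]
  ]
}}

```text
clock: 66.25
tool_pos: [0.5759, -0.3211, 0.1172]
eef_rot: [0.001, 0.987, 0.159, 0.002]
wrist_force: [-0.3, -0.1, -1.2]
grip_width: 0.395
```

Run:
```python
from h import *
go(.547,-.015,.118,.0855)
```

```text
rows: x 68.8 y -299.7 z -0.8 turn 0.234 | tcp [ 0.5759 -0.3211  0.1172] psi 0.320 j7 -0.93 F [-0.3 -0.1 -1.2] w 0.395 t 66.2
```

Emit:
{"method": "jog_arm", "body": {
  "rows": [
    [4,-15,0,0],
    [12,-50,0,0],
    [20,-85,0,0.05],
    [28,-120,0,0.1],
    [36,-155,0,0.15],
    [44,-190,0,0.2],
    [52,-225,0,0.234],
    [60,-260,0,0.234],
    [66,-285,0,0.234],
    [69,-300,0,0.234]
  ]
}}

```text
clock: 67.25
tool_pos: [0.5445, -0.0105, 0.1135]
eef_rot: [-0.0, 0.999, 0.045, -0.001]
wrist_force: [0.5, -0.4, -1.1]
grip_width: 0.392
```

Emit:
{"method": "jog_arm", "body": {
  "rows": [
    [0,0,5,0],
    [0,0,15,0],
    [0,0,30,0],
    [0,0,45,0],
    [0,0,60,0],
    [0,0,72,0],
    [0,0,80,0],
    [0,0,85,0],
    [0,0,88,0],
    [0,0,88,0]
  ]
}}

```text
clock: 68.25
tool_pos: [0.5459, -0.0141, 0.0263]
eef_rot: [0.0, 0.999, 0.043, -0.0]
wrist_force: [-0.5, 0.1, -1.8]
grip_width: 0.397
```

Run:
```python
from h import *
go(.547,-.015,.020,.0855)
im=snap('side','side15.png');print(tubex(im,R1),tubex(im,R2),tubex(cv2.imread('pics/side13.png')[:,:,::-1],R2))
```

```text
rows: x 1.0 y 1.0 z 6.3 turn 0.000 | tcp [ 0.5459 -0.0141  0.0263] psi 0.086 j7 -1.59 F [-0.5  0.1 -1.8] w 0.397 t 68.2
(np.float64(277.7660754293539), np.float64(0.10125323650761908), 10) (np.float64(283.26732302047776), np.float64(3.614354957905879), 17) (np.float64(283.23533812319556), np.float64(3.6049484060893455), 17)
```

Emit:
{"method": "jog_arm", "body": {
  "rows": [
    [0,0.5,1,0],
    [0,1,2,0],
    [0,1,3,0],
    [0,1,4,0],
    [0,1,5,0],
    [0,1,6,0],
    [0,1,7,0],
    [0,1,8,0],
    [0,1,8,0],
    [0,1,8,0]
  ]
}}

```text
clock: 69.3
tool_pos: [0.5459, -0.015, 0.0184]
eef_rot: [0.0, 0.999, 0.043, -0.0]
wrist_force: [-0.4, 0.2, -1.6]
grip_width: 0.391
```

Emit:
{"method": "jog_arm", "body": {
  "rows": [
    [0,0,0.5,0],
    [0,0,1,0],
    [0,0,1.5,0],
    [0,0,2,0],
    [0,0,2.5,0],
    [0,0,3,0],
    [0,0,3,0],
    [0,0,3,0],
    [0,0,3,0],
    [0,0,3,0]
  ]
}}

```text
clock: 70.3
tool_pos: [0.5458, -0.0151, 0.0155]
eef_rot: [0.0, 0.999, 0.043, -0.0]
wrist_force: [-1.8, -1.6, 4.9]
grip_width: 0.392
```

Emit:
{"method": "jog_arm", "body": {
  "rows": [
    [0,0,0,0],
    [0,0,0,0],
    [0,0,0,0],
    [0,0,0,0],
    [0,0,0,0],
    [0,0,2,0],
    [0,0,4,0],
    [0,0,5.5,0],
    [0,0,5.5,0],
    [0,0,5.5,0]
  ],
  "jaw": 0
}}

```text
clock: 71.3
tool_pos: [0.5459, -0.015, 0.0099]
eef_rot: [0.0, 0.999, 0.043, -0.0]
wrist_force: [-0.6, -0.2, 0.7]
grip_width: 0.5
```

Emit:
{"method": "jog_arm", "body": {
  "rows": [
    [0,0,0,0],
    [0,0,0,0],
    [0,0,0,0],
    [0,0,0,0],
    [0,0,0,0],
    [0,0,0,0],
    [0,0,0,0],
    [0,0,0,0],
    [0,0,0,0],
    [0,0,0,0]
  ],
  "jaw": -1,
  "squeeze": 25
}}

```text
clock: 72.3
tool_pos: [0.546, -0.015, 0.01]
eef_rot: [0.0, 0.999, 0.043, 0.0]
wrist_force: [-0.4, -0.3, 4.1]
grip_width: 0.391
```

Emit:
{"method": "jog_arm", "body": {
  "rows": [
    [0,0,-1,0],
    [2,0,-1.3,0],
    [5,0,-1.7,0],
    [8,0,-2.1,0],
    [11,0,-2.5,0],
    [14,0,-3,0],
    [17,0,-3.4,0],
    [19,0,-3.7,0],
    [20,0,-3.8,0],
    [20,0,-3.8,0]
  ]
}}

```text
clock: 73.3
tool_pos: [0.566, -0.0133, 0.0137]
eef_rot: [0.0, 0.999, 0.043, -0.0]
wrist_force: [-0.8, -0.9, -0.8]
grip_width: 0.39
```

Run:
```python
from h import *
R2=range(177,188)
go(.5802,-.0125,.0145,.0855)
for f in('side9','side13','side15'): print(tubex(cv2.imread(f'pics/{f}.png')[:,:,::-1],R2))
im=snap('side','side16.png');print(tubex(im,R1),tubex(im,R2))
```

```text
rows: x 14.2 y 0.4 z -0.8 turn 0.000 | tcp [ 0.566  -0.0133  0.0137] psi 0.086 j7 -1.59 F [-0.8 -0.9 -0.8] w 0.390 t 73.3
(np.float64(283.1760871190229), np.float64(4.320156351686404), 11)
(np.float64(283.10811215119344), np.float64(4.325616121225614), 11)
(np.float64(283.14165667841735), np.float64(4.334266210188148), 11)
(np.float64(277.7764791368052), np.float64(0.08853387289164495), 10) (np.float64(283.14107550945783), np.float64(4.311362222121206), 11)
```

Emit:
{"method": "jog_arm", "body": {
  "rows": [
    [1,0,-0.1,0],
    [2,0,-0.3,0],
    [3,0,-0.4,0],
    [4,0,-0.6,0],
    [5,0,-0.7,0],
    [6,0,-0.8,0],
    [7,0,-1,0],
    [8,0,-1.1,0],
    [9,0,-1.2,0],
    [9,0,-1.2,0]
  ]
}}

```text
clock: 74.35
tool_pos: [0.5751, -0.0125, 0.015]
eef_rot: [-0.0, 0.999, 0.043, 0.0]
wrist_force: [-0.4, 0.4, -1.5]
grip_width: 0.391
```

```bash
sed -i 's/R2=range.*/R2=range(180,190)/' h.py
python3 - <<'E'
from h import *
go(.5802,-.0125,.0145,.0855)
for f in('side9','side13','side15','side16'): print(tubex(cv2.imread(f'pics/{f}.png')[:,:,::-1],R2))
im=snap('side','side17.png');print(tubex(im,R1),tubex(im,R2))
E
```

```text
rows: x 5.1 y 0.5 z 0.5 turn 0.000 | tcp [ 0.5751 -0.0125  0.015 ] psi 0.086 j7 -1.59 F [-0.4  0.4 -1.5] w 0.391 t 74.3
(np.float64(283.2863919182341), np.float64(4.8301508813202405), 9)
(np.float64(283.2056103552494), np.float64(4.836212112748804), 9)
(np.float64(283.2410291995586), np.float64(4.846283290541937), 9)
(np.float64(283.24831773165107), np.float64(4.820430180006113), 9)
(np.float64(277.7748763879787), np.float64(0.10279235736236915), 10) (np.float64(283.23200021764666), np.float64(4.868085856397342), 9)
```

Emit:
{"method": "jog_arm", "body": {
  "rows": [
    [0.5,0,-0.1,0],
    [1,0,-0.1,0],
    [1.5,0,-0.2,0],
    [2,0,-0.3,0],
    [2.5,0,-0.3,0],
    [3,0,-0.4,0],
    [3,0,-0.4,0],
    [3,0,-0.4,0],
    [3,0,-0.4,0],
    [3,0,-0.4,0]
  ]
}}

```text
clock: 75.4
tool_pos: [0.5777, -0.0123, 0.0153]
eef_rot: [0.0, 0.999, 0.043, -0.0]
wrist_force: [-1.4, 0.2, -1.1]
grip_width: 0.387
```

```bash
sed -i 's/return np.mean(o),/return np.round(o,2).tolist(),np.mean(o),/' h.py
python3 - <<'E'
from h import *
go(.5802,-.0125,.0145,.0855)
for f in('side16','side17'): print(tubex(cv2.imread(f'pics/{f}.png')[:,:,::-1],R2)[0])
im=snap('side','side18.png');print(tubex(im,R2)[0])
E
```

```text
rows: x 2.4 y 0.4 z 0.8 turn 0.000 | tcp [ 0.5777 -0.0123  0.0153] psi 0.086 j7 -1.59 F [-1.4  0.2 -1.1] w 0.387 t 75.4
[283.93, 284.21, 284.5, 284.69, 274.22, 282.75, 284.58, 285.17, 285.19]
[283.87, 284.15, 284.52, 284.7, 274.14, 282.75, 284.63, 285.12, 285.21]
[284.37, 284.59, 284.88, 285.18, 274.14, 283.8, 284.85, 285.38, 285.5]
```

Emit:
{"method": "jog_arm", "body": {
  "rows": [
    [-0.3,0,0.3,0],
    [-0.6,0,0.6,0],
    [-0.8,0,0.9,0],
    [-0.8,0,1.2,0],
    [-0.8,0,1.5,0],
    [-0.8,0,1.5,0],
    [-0.8,0,1.5,0],
    [-0.8,0,1.5,0],
    [-0.8,0,1.5,0],
    [-0.8,0,1.5,0]
  ]
}}

```text
clock: 76.45
tool_pos: [0.5773, -0.0123, 0.0144]
eef_rot: [-0.0, 0.999, 0.043, 0.0]
wrist_force: [-0.7, 0.9, 7.2]
grip_width: 0.394
```

Run:
```python
from h import *
go(.5802,-.0125,.0145,.0855)
im=snap('side','side19.png');print(tubex(im,R2)[0])
```

```text
rows: x 2.8 y 0.5 z -0.1 turn 0.000 | tcp [ 0.5773 -0.0123  0.0144] psi 0.086 j7 -1.59 F [-0.7  0.9  7.2] w 0.394 t 76.5
[283.93, 284.2, 284.52, 284.69, 274.19, 282.81, 284.56, 285.15, 285.27]
```

Emit:
{"method": "jog_arm", "body": {
  "rows": [
    [0,0,0,0],
    [0,0,0,0],
    [0,0,0,0],
    [0,0,0,0],
    [0,0,0,0],
    [0,0,0,0],
    [0,0,0,0],
    [0,0,0,0],
    [0,0,0,0],
    [0,0,0,0]
  ],
  "jaw": 0.1
}}

```text
clock: 77.5
tool_pos: [0.577, -0.0123, 0.0138]
eef_rot: [0.0, 0.999, 0.043, -0.0]
wrist_force: [0.1, 0.3, -0.0]
grip_width: 0.548
```

Emit:
{"method": "jog_arm", "body": {
  "rows": [
    [0,0,-10,0],
    [0,0,-30,0],
    [0,0,-55,0],
    [0,0,-80,0],
    [0,0,-80,0],
    [0,0,-80,0],
    [0,0,-80,0],
    [0,0,-80,0],
    [0,0,-80,0],
    [0,0,-80,0]
  ]
}}

```text
clock: 78.5
tool_pos: [0.5767, -0.0123, 0.0933]
eef_rot: [0.0, 0.999, 0.043, -0.001]
wrist_force: [-0.7, -0.2, -0.0]
grip_width: 0.548
```

Run:
```python
from h import *
go(.5,-.0198,.094,.0855)
im=snap('side','side20.png');print(tubex(im,R1)[1],tubex(im,R2)[0])
b=im[:,:,::-1];cv2.imwrite('pics/p20.png',cv2.convertScaleAbs(cv2.resize(b[130:230,200:320],None,fx=6,fy=6,interpolation=cv2.INTER_CUBIC),alpha=1.2))
u=np.array([.9866,.0846,.1392]);v=np.array([-.0854,.9963,0]);n=np.array([-.1387,-.0119,.9903])
L=np.array([.646,-.0056,.0666])-.02*n
for k,(a,b,z) in dict(botbackR=(-84.5,-17,0),topbackR=(-84.5,-17,34),topbackL=(-84.5,17,34),sq=(-69.5,0,34),edgeR=(-8.5,-17,0)).items():
    print(k,((proj('side',L+a/1e3*u+b/1e3*v+z/1e3*n)[0]-[200,130])*6).round())
```

```text
rows: x -77.1 y 0.8 z -0.7 turn 0.000 | tcp [ 0.5767 -0.0123  0.0933] psi 0.086 j7 -1.58 F [-0.7 -0.2 -0. ] w 0.548 t 78.5
277.7771097400752 [283.95, 284.17, 284.5, 284.7, 274.12, 282.77, 284.56, 285.12, 285.15]
botbackR [284. 397.]
topbackR [274. 335.]
topbackL [269. 292.]
sq [306. 308.]
edgeR [454. 374.]
```

View pics/p20.png

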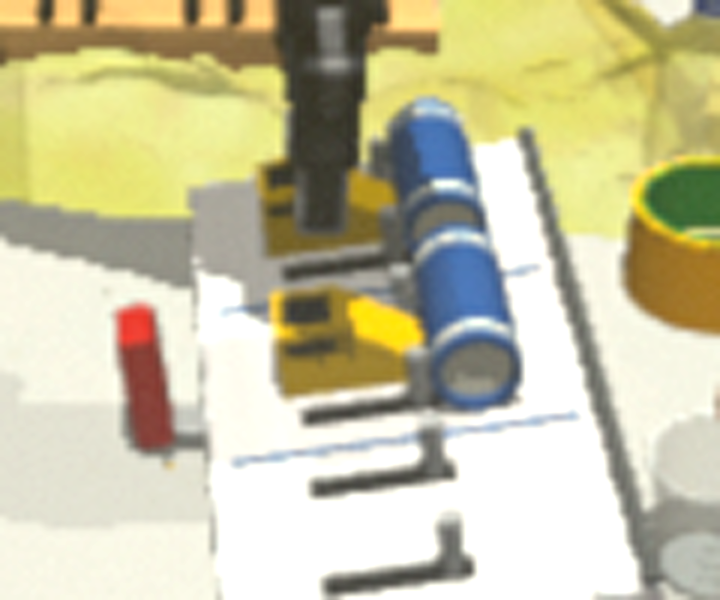

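Chock 2's corners match the prediction ((284,397) expected, about (283,395) seen). Both tubes are chocked and still on their pins. Now I'll draw the gate.

Emit:
{"method": "jog_arm", "body": {
  "rows": [
    [-15,0,0,0],
    [-35,0.5,0,0],
    [-55,1,0,0],
    [-77,1,0,0],
    [-77,1,20,0],
    [-77,1,40,0],
    [-77,1,60,0],
    [-77,1,75,0],
    [-77,1,83,0],
    [-77,1,83,0]
  ],
  "jaw": 0.3
}}

```text
clock: 79.55
tool_pos: [0.4999, -0.0199, 0.0099]
eef_rot: [0.0, 0.999, 0.043, -0.001]
wrist_force: [0.0, 1.2, 0.5]
grip_width: 0.65
```

Emit:
{"method": "jog_arm", "body": {
  "rows": [
    [0,0,0,0],
    [0,0,0,0],
    [0,0,0,0],
    [0,0,0,0],
    [0,0,0,0],
    [0,0,0,0],
    [0,0,0,0],
    [0,0,0,0],
    [0,0,0,0],
    [0,0,0,0]
  ],
  "jaw": -1,
  "squeeze": 40
}}

```text
clock: 80.55
tool_pos: [0.5008, -0.0198, 0.0116]
eef_rot: [-0.0, 0.999, 0.043, 0.001]
wrist_force: [-1.1, 1.5, 7.7]
grip_width: 0.345
```

Run:
```python
from h import *
go(.4552,-.0238,.0041,.0855)
im=snap('side');print(tubex(im,R1)[1],tubex(im,R2)[0])
```

```text
rows: x -45.8 y 0.1 z 7.5 turn 0.001 | tcp [ 0.5008 -0.0198  0.0116] psi 0.086 j7 -1.60 F [-1.1  1.5  7.7] w 0.345 t 80.5
277.75892608383066 [283.88, 284.21, 284.47, 284.66, 274.18, 282.69, 284.56, 285.11, 285.19]
```

Emit:
{"method": "jog_arm", "body": {
  "rows": [
    [-2,0,0.3,0],
    [-5,0,0.7,0],
    [-8,0,1.1,0],
    [-11,0,1.5,0],
    [-14,0,2,0],
    [-17,0,2.4,0],
    [-20,0,2.8,0],
    [-23,0,3.2,0],
    [-25,0,3.5,0],
    [-26,0,3.7,0]
  ]
}}

```text
clock: 81.6
tool_pos: [0.4765, -0.0219, 0.0081]
eef_rot: [-0.0, 0.999, 0.043, 0.002]
wrist_force: [2.4, 1.1, 9.1]
grip_width: 0.342
```

Emit:
{"method": "jog_arm", "body": {
  "rows": [
    [-3,0,0.4,0],
    [-6,0,0.8,0],
    [-9,0,1.3,0],
    [-12,0,1.7,0],
    [-15,0,2.1,0],
    [-18,0,2.5,0],
    [-20,0,2.8,0],
    [-21,0,2.9,0],
    [-21,0,2.9,0],
    [-21,0,2.9,0]
  ]
}}

```text
clock: 82.6
tool_pos: [0.4566, -0.0237, 0.0053]
eef_rot: [-0.0, 0.999, 0.043, 0.003]
wrist_force: [3.3, 1.3, 9.3]
grip_width: 0.344
```

Run:
```python
from h import *
go(.4552,-.0238,.0041,.0855)
im=snap('side');print(tubex(im,R1)[1],tubex(im,R2)[0])
```

```text
rows: x -1.4 y -0.0 z 1.2 turn 0.000 | tcp [ 0.4566 -0.0237  0.0053] psi 0.086 j7 -1.60 F [3.3 1.3 9.3] w 0.344 t 82.6
277.7551072320372 [283.74, 284.08, 284.31, 284.47, 284.07, 282.69, 284.07, 284.83]
```

Emit:
{"method": "jog_arm", "body": {
  "rows": [
    [-1,0,0.1,0],
    [-2,0,0.2,0],
    [-3,0,0.3,0],
    [-3,0,0.3,0],
    [-3,0,0.3,0],
    [-3,0,0.3,0],
    [-3,0,0.3,0],
    [-3,0,0.3,0],
    [-3,0,0.3,0],
    [-3,0,0.3,0]
  ]
}}

```text
clock: 83.65
tool_pos: [0.4568, -0.0237, 0.0053]
eef_rot: [-0.0, 0.999, 0.043, 0.006]
wrist_force: [9.5, 1.5, 9.4]
grip_width: 0.343
```

Emit:
{"method": "jog_arm", "body": {
  "rows": [
    [0.5,0,0,0],
    [0.5,0,0,0],
    [0.5,0,0,0],
    [0.5,0,0,0],
    [0.5,0,0,0],
    [0.5,0,0,0],
    [0.5,0,0,0],
    [0.5,0,0,0],
    [0.5,0,0,0],
    [0.5,0,0,0]
  ],
  "jaw": 0.3
}}

```text
clock: 84.65
tool_pos: [0.4511, -0.0242, 0.0039]
eef_rot: [0.0, 0.999, 0.043, -0.0]
wrist_force: [-0.4, -0.4, 0.6]
grip_width: 0.653
```

Emit:
{"method": "jog_arm", "body": {
  "rows": [
    [0,0,-10,0],
    [0,0,-30,0],
    [0,0,-60,0],
    [0,0,-90,0],
    [0,0,-120,0],
    [0,0,-150,0],
    [0,0,-160,0],
    [0,0,-160,0],
    [0,0,-160,0],
    [0,0,-160,0]
  ]
}}

```text
clock: 85.65
tool_pos: [0.4503, -0.0242, 0.1629]
eef_rot: [0.0, 0.999, 0.043, -0.001]
wrist_force: [-0.4, -0.3, -0.5]
grip_width: 0.649
```

Run:
```python
from h import *
im=snap('side','side21.png');print(tubex(im,R1)[1],tubex(im,R2)[0],sensors.state()['tool_pos'])
b=im[:,:,::-1];cv2.imwrite('pics/p21.png',cv2.convertScaleAbs(cv2.resize(b[130:230,200:320],None,fx=6,fy=6,interpolation=cv2.INTER_CUBIC),alpha=1.2))
```

```text
277.7363141412908 [283.72, 284.03, 284.27, 284.48, 274.21, 282.77, 284.0, 284.89] [ 0.45032836 -0.02416886  0.16279648]
```

View pics/p21.png

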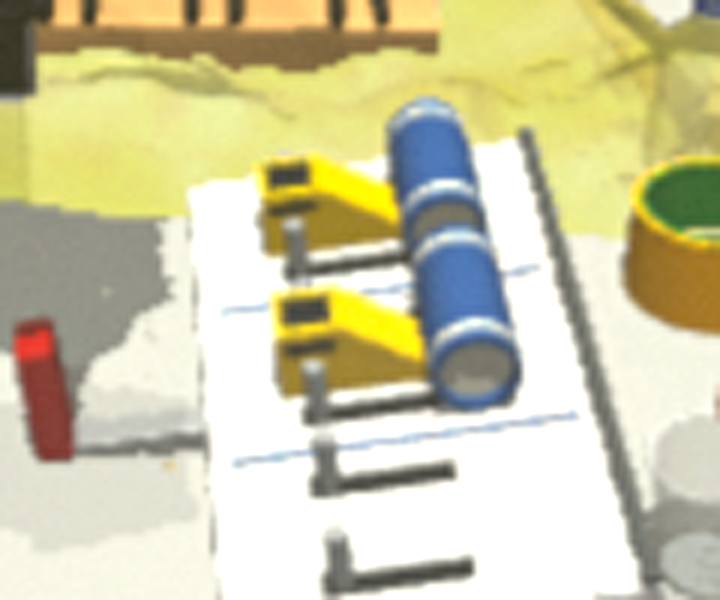

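The gate is down against its stop, the pins are at the low ends of their slots, and both tubes are held by their chocks. I'll hand the job in.

```bash
python3 -c "
from h import *
print(job_done())"
```

```text
the job is handed in; nothing more can be done
None
```

I laid both tubes on the rack in lanes 1 and 2, each with a chock against its low side. I then drew the gate fully down, and handed the job in at about 86 s. Only two tubes were there. I pushed the gate home before laying the tubes, and drew it only once both chocks were in.

**Last checks**
- **Gate:** drawing it moved the handle about 44–45 mm along the slope. It then stopped against about 9.5 N, and the last picture shows the pins at the low ends of their slots.
- **Tubes:** when the gate was drawn, tube 1 did not move measurably and tube 2 settled by about 0.5 mm.
- **Chocks:** the corners and black squares seen in the picture were within about 2 mm of where they should be. I set each chock just touching, so a gap of up to about 0.3 mm was possible.
- **Bystanders:** I touched none of them. I didn't measure them again at the end.

**What went wrong or disagreed**
- **Height reading:** the tool's height reading was about 30 mm too low. My first grip of the handle closed on nothing, so I touched the top of the handle to find the error and corrected for it.
- **First chock:** it touched tube 1 on the way down, and later pushed the tube about 6 mm up the slope. I backed off, and the tube rolled back onto its pins.
- **Knocked chock:** one chock was knocked aside during the run, so I found it again before gripping it.
- **Tube 1 centring:** one end looked about 3 mm to the left of where it should be, which is near the limit of what I could measure.
- **Pictures:** I viewed 16, two over the budget.

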